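# Build and load the two-tier form rack

## Task

Put the rack together and fill it: first lower the low tray over the stand's four posts until it sits flat on the base, then stand every turned plug upright in its own round pocket of the low tray; then lower the high tray over the same four posts until it stands flat on the low tray, and last stand every heel block upright in its own rectangular pocket of the high tray, each one fully down. Leave the other things on the bench where they are.

Things in the scene. Friction and masses are not known exactly. Their poses are not given: they have to be found in the camera images.
- stand: Base of the rack, fixed to the bench: dark wooden board 170 (its x) x 220 (its y) x 15 mm with four upright steel posts, 10 mm thick, at x = +-66, y = +-86 mm, their tops (pointed over the last 7 mm) 120 mm above the bench. Origin: centre of the underside, z up. Home on it, the low tray's origin is 15 mm and the high tray's 39 mm above this one, with x axes parallel (either way round).
- low_tray: Low tray, 0.35 kg: plywood board 160 (x) x 210 (y) x 14 mm on two 10 mm high, 8 mm thick runners (y = +-101). Four 18 mm corner holes at x = +-66, y = +-86 mm. Four round pockets 44 mm wide. In the middle an upright grip fin, 50 mm along x, 14 mm thick along y. Origin: centre of the underside (feet of the runners), z up; above it the board spans 10 to 24 mm, the fin 24 to 70 mm.
- high_tray: High tray, 0.45 kg: like the low tray (same board, corner holes, and grip fin 50 mm along x, 14 along y), but on two 58 mm high end boards (y = +-101, 8 mm thick) that stand on the low tray's board when home. Four rectangular pockets 42 (x) x 70 (y) mm. Origin: centre of the underside (feet of the end boards), z up; above it the board spans 58 to 72 mm, the fin 72 to 118 mm.
- low_tray_pocket0 (a point): Centre of the floor of the low tray's round pocket at x = -32, y = -46 mm of the tray, 10 mm above the tray's origin, 14 mm below the board's top.
- low_tray_pocket1 (a point): Centre of the floor of the low tray's round pocket at x = -32, y = 46 mm of the tray, 10 mm above the tray's origin, 14 mm below the board's top.
- low_tray_pocket2 (a point): Centre of the floor of the low tray's round pocket at x = 32, y = -46 mm of the tray, 10 mm above the tray's origin, 14 mm below the board's top.
- low_tray_pocket3 (a point): Centre of the floor of the low tray's round pocket at x = 32, y = 46 mm of the tray, 10 mm above the tray's origin, 14 mm below the board's top.
- high_tray_pocket0 (a point): Centre of the floor of the high tray's rectangular pocket (long way along the tray's y) at x = -31, y = -48 mm of the tray, 58 mm above the tray's origin, 14 mm below the board's top.
- high_tray_pocket1 (a point): Centre of the floor of the high tray's rectangular pocket (long way along the tray's y) at x = -31, y = 48 mm of the tray, 58 mm above the tray's origin, 14 mm below the board's top.
- high_tray_pocket2 (a point): Centre of the floor of the high tray's rectangular pocket (long way along the tray's y) at x = 31, y = -48 mm of the tray, 58 mm above the tray's origin, 14 mm below the board's top.
- high_tray_pocket3 (a point): Centre of the floor of the high tray's rectangular pocket (long way along the tray's y) at x = 31, y = 48 mm of the tray, 58 mm above the tray's origin, 14 mm below the board's top.
- plug0: Turned wooden stretching plug, standing, 60 mm tall, about 0.06 kg: round foot 34 mm wide up to 24 mm, tapering to a 26 mm thick round stem from 30 mm to the top. Origin: centre of its underside, z up along it. May be absent.
- plug1: Turned wooden stretching plug, standing, 60 mm tall, about 0.06 kg: round foot 34 mm wide up to 24 mm, tapering to a 26 mm thick round stem from 30 mm to the top. Origin: centre of its underside, z up along it. May be absent.
- plug2: Turned wooden stretching plug, standing, 60 mm tall, about 0.06 kg: round foot 34 mm wide up to 24 mm, tapering to a 26 mm thick round stem from 30 mm to the top. Origin: centre of its underside, z up along it. May be absent.
- block0: Wooden heel block on a black rubber top-piece, standing, 60 mm tall, about 0.09 kg: 60 mm long (x) and 32 mm wide (y), D-shaped in plan: rounded at -x, square at +x; straight sides. Origin: centre of its underside, z up; either end may lie either way in a pocket. May be absent.
- block1: Wooden heel block on a black rubber top-piece, standing, 60 mm tall, about 0.09 kg: 60 mm long (x) and 32 mm wide (y), D-shaped in plan: rounded at -x, square at +x; straight sides. Origin: centre of its underside, z up; either end may lie either way in a pocket. May be absent.
- block2: Wooden heel block on a black rubber top-piece, standing, 60 mm tall, about 0.09 kg: 60 mm long (x) and 32 mm wide (y), D-shaped in plan: rounded at -x, square at +x; straight sides. Origin: centre of its underside, z up; either end may lie either way in a pocket. May be absent.
- hammer: Shoe hammer lying on the bench, 260 mm; a bystander, to be left where it is. Origin: on its underside.
- wax_tin: Dark round tin of wax, 70 mm wide, 30 mm high; a bystander, to be left where it is. Origin: on its underside.
- tape_roll: Roll of cork tape lying flat, 90 mm wide, 24 mm high; a bystander, to be left where it is. Origin: on its underside.
- thread_cone: Blue cone of thread, 60 mm wide, 90 mm high; a bystander, to be left where it is. Origin: on its underside.
- lift_stack: Stack of black rubber heel lifts, 70 x 55 x 27 mm; a bystander, to be left where it is. Origin: on its underside.
- brush: Brush lying on the bench, 200 mm; a bystander, to be left where it is. Origin: on its underside.
Things that resemble listed ones, but are neither listed nor needed, are in the scene too. What is shaped like the block2 but red is not meant.

How it is judged:
On the way, in this order (a step that is already met when the one before it is completed fails the run):
1. the low tray sits flat on the stand's base, all four posts through its corner holes (z of low_tray in the frame of stand between 0.011 and 0.019 m and horizontal distance between low_tray and stand below 0.008 m and angle between low_tray's own z axis and vertical below 0.04 rad and linear speed of low_tray below 0.05 m/s), for 0.2 s.
2. every plug present stands fully down in a round pocket of the low tray ((distance between plug0 and low_tray_pocket0 below 0.011 m or distance between plug0 and low_tray_pocket1 below 0.011 m or distance between plug0 and low_tray_pocket2 below 0.011 m or distance between plug0 and low_tray_pocket3 below 0.011 m) and angle between each of plug0, plug1, plug2's own z axis and vertical below 0.12 rad and linear speed of each of plug0, plug1, plug2 below 0.05 m/s and (distance between plug1 and low_tray_pocket0 below 0.011 m or distance between plug1 and low_tray_pocket1 below 0.011 m or distance between plug1 and low_tray_pocket2 below 0.011 m or distance between plug1 and low_tray_pocket3 below 0.011 m) and (distance between plug2 and low_tray_pocket0 below 0.011 m or distance between plug2 and low_tray_pocket1 below 0.011 m or distance between plug2 and low_tray_pocket2 below 0.011 m or distance between plug2 and low_tray_pocket3 below 0.011 m)), for 0.2 s.
3. the high tray stands flat on the low tray, all four posts through its corner holes (z of high_tray in the frame of stand between 0.035 and 0.043 m and horizontal distance between high_tray and stand below 0.008 m and angle between high_tray's own z axis and vertical below 0.04 rad and linear speed of high_tray below 0.05 m/s), for 0.2 s.
4. every heel block present stands fully down in a rectangular pocket of the high tray ((distance between block0 and high_tray_pocket0 below 0.011 m or distance between block0 and high_tray_pocket1 below 0.011 m or distance between block0 and high_tray_pocket2 below 0.011 m or distance between block0 and high_tray_pocket3 below 0.011 m) and angle between each of block0, block1, block2's own z axis and vertical below 0.12 rad and linear speed of each of block0, block1, block2 below 0.05 m/s and (distance between block1 and high_tray_pocket0 below 0.011 m or distance between block1 and high_tray_pocket1 below 0.011 m or distance between block1 and high_tray_pocket2 below 0.011 m or distance between block1 and high_tray_pocket3 below 0.011 m) and (distance between block2 and high_tray_pocket0 below 0.011 m or distance between block2 and high_tray_pocket1 below 0.011 m or distance between block2 and high_tray_pocket2 below 0.011 m or distance between block2 and high_tray_pocket3 below 0.011 m)), for 0.2 s.
At the end, for the whole second after the job is handed in: Low and high tray home on the stand (15 and 39 mm above its origin, within 4 mm; centres within 8 mm; tilt < 0.04 rad); every plug present in a low-tray pocket, every block in a high-tray pocket (origin within 11 mm of the floor's centre, tilt < 0.12 rad); all at rest (all of step 1 and all of step 2 and all of step 3 and all of step 4); the robot touches nothing.
It fails at once if a bystander (hammer, tin, tape, cone, lifts or brush) is pushed more than 30 mm (distance of any of hammer, wax_tin, tape_roll, thread_cone, lift_stack, brush from where it was at the start of the episode above 0.03 m).
Of plug0, plug1, plug2 only 2 to 3 are there at a start; the rules pass over those that are not, and their reading is None.
Of block0, block1, block2 only 2 to 3 are there at a start; the rules pass over those that are not, and their reading is None.
At some moment in a run one of low_tray, high_tray may be knocked a few centimetres aside while the robot is not near it.
It also fails if it takes over 210 s, if anything falls off the work surface, if the arm or the gripper's body presses on something with over 40 N, if the wrist force passes 120 N, or if a joint passes its speed limit or range.

## Robot

A 6-joint arm with a two-finger parallel gripper is mounted at the origin on the work surface. World frame = base frame: x ahead of the robot, y to its left, z up, the work surface at z = 0. Lengths are in m, angles in rad, forces in N, time in s.
With the tool pointing down it reaches from about 0.3 to 0.95 m from the base axis. Payload 3.1 kg.
Tool frame: the origin (TCP) lies at the very end of the fingers, on their centre line; the grasp point (between the pads) lies 19 mm behind it; z points along the fingers, y is the line along which they close (so a half turn about z gives the same grasp; the last joint's range is limited). The gripper opens to 85 mm and grips with 20 to 120 N. Pads are 22 mm wide; open, the fingers measure 114 mm over their backs; the gripper's body (76 mm by 85 mm) begins 54 mm behind the grasp point. The pads swing forward as they close: fully open they stand 13 mm farther back than shut.
Start: joints at [1.085, 0.308, 1.634, -0, 1.2, -0.07], TCP at [0.252, 0.572, 0.199] pointing down, gripper open.
Joint ranges: [-3.06, 3.06], [-0.79, 1.96], [0.05, 2.63], [-1.19, 4.34], [0.05, 2.64], [-2.94, 2.94]. Speed limits (rad/s): [2.79, 2.79, 3.14, 3.14, 3.14, 3.14].

## Interface

Orientations are given as a unit quaternion [w, x, y, z].
In Python, from workcell import manip gives the robot as it stands. The module is installed in compiled form; this text tells all that it offers.
- The arm moves only by the tool step_arm, never from a script. Its argument "deltas" is a list of rows, each an object of numbers: "dx", "dy", "dz": the shift along the tool's x, y, z in mm; "wx", "wy", "wz": the turn, a rotation vector about the tool's x, y, z in rad. A call has 1 to 5 rows; each row is the pose to reach, as a shift and turn from the pose commanded when the call began, along the tool's axes at that moment; what a row does not reach only later rows make up. A row lasts 1/10 s, in which the tool goes at most 50 mm and 8.59 degrees, less where a joint would pass 70% of its speed; a pose out of reach is approached as far as the arm can. A call with a gripper value outside its range is refused whole. "jaw" is the finger opening in mm, from 0 to 85.4, set as the call begins (left out, the last holds). The fingers move at their own pace and stop on an object; "newtons" is the grip in N (left out, the last holds). Time passes only in rows, so rows that repeat a pose let the fingers close. It gives the time, the measured TCP pose, the force, the opening and the grip force at its end, in the units of the state.
- manip.get_obs(): the state, without advancing time (a new reading comes with each control period).
- manip.read_camera(name): name is "scene" or "top" or "wrist"; returns the picture (480x640x3 uint8, red, green, blue); there is no depth.
- manip.camera_info(name): a dict with "mtx" (3x3 intrinsics, pixels), "eye" and "orientation" of the camera in the world. Camera axes: x right, y down, z forward; pixel columns grow to the right and rows downward; lengths in m; the calibration is good to about 2 mm. A picture is of the moment at which its call begins: read the wrist's pose just before it. camera_info takes no time and is no camera call; for the wrist camera it gives the pose at the moment of the call.
- manip.hand_in(): hands the job in; it is judged then, once.
The state is a dict: "time": time; "joint_pos": joint angles; "dq": joint speeds; "joint_efforts": joint torques, N m; "tool_pos": TCP position; "tcp_rot": TCP orientation; "wrist_force": force on the tool from outside, world axes, zero at the start; "moment": the same for the moment, N m; "gripper_width": finger opening in m; "finger_force": force on a finger pad.
Only numpy, scipy, OpenCV 4.12 (cv2) and the standard library are available. Lean on these libraries where they do the work, as an engineer would, in place of code of your own. Each camera call takes 0.05 s, during which the arm holds its last target. There are 200 camera calls.

## Working session

There is one attempt and no reset: what is moved stays moved. The work goes in short steps, Python scripts to look and compute and a tool call to move; the robot and the scene stay as the last step left them, time stands still between calls to the robot, and variables do not carry over. Pictures are saved under pics/ and viewed, at most 14 in all, crops included, and the job is handed in when it is done.

Besides the shell and the picture viewer there is one more tool, called after "Call:" in YAML: its name, and indented under it one key for each argument. step_arm: Moves the arm, as the interface text tells. Its arguments: {"type":"object","properties":{"deltas":{"type":"array"},"jaw":{"type":"number"},"newtons":{"type":"number"}},"required":["deltas"]}

```bash
mkdir -p pics
cat > h.py <<'E'
import numpy as np, cv2
from scipy.spatial.transform import Rotation as R
from workcell import manip
def rot(q): return R.from_quat([q[1],q[2],q[3],q[0]])
def snap(name,fn):
    ci=manip.camera_info(name); im=manip.read_camera(name)
    cv2.imwrite('pics/'+fn,cv2.cvtColor(np.asarray(im),cv2.COLOR_RGB2BGR)); np.save('pics/'+fn+'.npy',{k:np.array(v) for k,v in ci.items()},allow_pickle=True)
    return im,ci
def orient(ci):
    o=np.array(ci['orientation']); return o if o.shape==(3,3) else rot(o).as_matrix()
def p2w(ci,u,v,z):
    M=np.array(ci['mtx']); d=orient(ci)@np.linalg.solve(M,[u,v,1.]); e=np.array(ci['eye']); return e+d*(z-e[2])/d[2]
def w2p(ci,P):
    p=np.array(ci['mtx'])@(orient(ci).T@(np.array(P)-np.array(ci['eye']))); return p[:2]/p[2]
def load(fn): return np.load('pics/'+fn+'.npy',allow_pickle=True).item()
def go(target,yaw=None):
    "print shift in tool axes (mm) to world target; yaw = world angle of tool y axis (finger line)"
    o=manip.get_obs(); r=rot(o['tcp_rot']); d=np.array(target)-np.array(o['tool_pos'])
    print('d tool mm',np.round(r.inv().apply(d)*1000,1))
    Y=r.as_matrix()[:,1]; cy=np.arctan2(Y[1],Y[0])
    if yaw is not None:
        t=(yaw-cy+np.pi/2)%np.pi-np.pi/2
        print('wz',round(-t,3),'(alt',round(-t+np.pi,3),round(-t-np.pi,3),') j6',round(o['joint_pos'][5],2))
    print('tilt',np.round(r.as_matrix()[:,2],3),'tcp',np.round(o['tool_pos'],4),'fingeryaw',round(cy,3),'t',o['time'])
E
python3 - <<'E'
from h import *
for c in('top','scene'):
    im,ci=snap(c,c+'0.png'); print(c,ci)
o=manip.get_obs(); print(o)
go([0,0,0],0)
E
```

```text
top {'mtx': array([[465.59916992,   0.        , 319.84786356],
       [  0.        , 465.59916992, 243.25038573],
       [  0.        ,   0.        ,   1.        ]]), 'eye': array([ 0.460499  , -0.00448976,  1.07044764]), 'orientation': array([ 0.05698621, -0.69540525,  0.71474638, -0.04797635])}
scene {'mtx': array([[557.56916952,   0.        , 326.40294918],
       [  0.        , 557.56916952, 232.79359665],
       [  0.        ,   0.        ,   1.        ]]), 'eye': array([1.54088488, 0.22252854, 1.00730989]), 'orientation': array([-0.24187452,  0.5806078 ,  0.7171068 , -0.30024845])}
{'time': 0.1, 'joint_pos': array([ 1.08532060e+00,  3.08900696e-01,  1.63508561e+00, -1.10941582e-05,
        1.19970022e+00, -6.96727343e-02]), 'dq': array([-4.31977003e-05, -2.06285024e-03, -3.24049098e-03, -3.53730694e-04,
       -9.91085207e-04, -4.05430842e-04]), 'joint_efforts': array([ 2.00952650e-05, -4.16403294e+01, -2.77649206e+01, -1.80906191e-04,
        3.91925831e-03, -2.23826777e-05]), 'tool_pos': array([0.25207986, 0.57100843, 0.19816017]), 'tcp_rot': array([-2.81916004e-04,  2.06404953e-01,  9.78466095e-01, -1.00828011e-03]), 'wrist_force': array([0.12493928, 0.48354296, 0.00775193]), 'moment': array([-0.01836605, -0.01702295, -0.01051571]), 'finger_force': 0.0, 'gripper_width': 0.08547742164401693}
d tool mm [-1.000e-01 -6.238e+02  1.995e+02]
wz 1.155 (alt 4.297 -1.987 ) j6 -0.07
tilt [-0.001 -0.002 -1.   ] tcp [0.2521 0.571  0.1982] fingeryaw 1.155 t 0.1
```

View pics/top0.png

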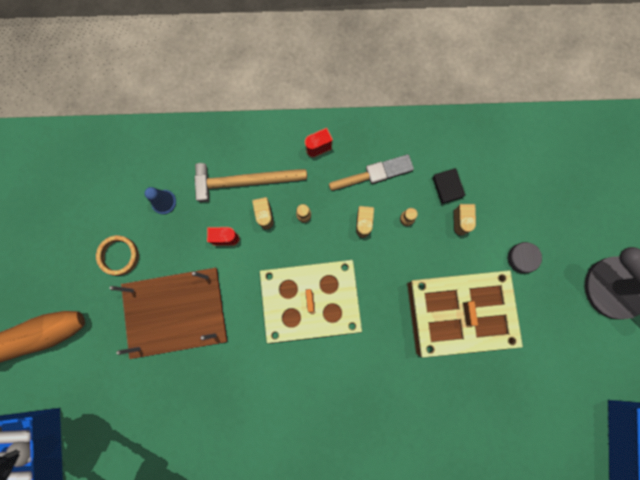

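View pics/scene0.png

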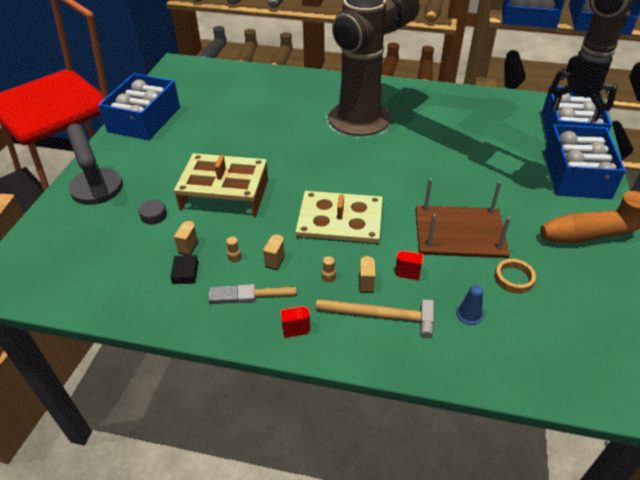

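Run:
```python
from h import *
ci=load('top0.png'); sc=load('scene0.png')
for P in [(0,0,0),(0.252,0.572,0.2),(.252,.572,0)]: print(P,w2p(ci,P),w2p(sc,P))
im=cv2.imread('pics/top0.png'); hsv=cv2.cvtColor(im,cv2.COLOR_BGR2HSV)
def cen(us,z): return [p2w(ci,u,v,z)[:2] for u,v in us]
# tray corner holes by eye (top face), post bases
for n,hs,z in [('low',[(268,279),(344,270),(273,333),(351,325)],.024),('high',[(421,287),(503,279),(428,350),(513,341)],.072),
  ('stand board corners',[(122,278),(216,269),(129,357),(226,342)],.015),('posttops',[(113,288),(195,274),(121,352),(204,337)],.118)]:
    w=np.array(cen(hs,z)); print(n,np.round(w,3).tolist(),'mean',np.round(w.mean(0),4))
    dx=(w[0]+w[1]-w[2]-w[3])/2; dy=(w[0]+w[2]-w[1]-w[3])/2
    print(' vert',np.round(dx,3),np.linalg.norm(dx),' left',np.round(dy,3),np.linalg.norm(dy), 'ang left',np.arctan2(dy[1],dy[0]))
for n,p,z in [('plugA',(303,208),.06),('plugB',(410,213),.06),('b1',(261,207),.06),('b2',(366,214),.06),('b3',(468,212),.06)]:
    print(n,np.round(p2w(ci,*p,z),3))
```

```text
(0, 0, 0) [330.85338901 531.73436779] [358.95803698 117.46157444]
(0.252, 0.572, 0.2) [  9.1428687  438.76842116] [568.27493883 129.75545146]
(0.252, 0.572, 0) [ 69.91090236 414.68030211] [546.49836679 190.20816823]
low [[0.539, 0.126], [0.555, -0.046], [0.42, 0.116], [0.433, -0.057]] mean [0.4866 0.0345]
 vert [0.121 0.011] 0.1215086674640319  left [-0.014  0.172] 0.17286272452073403 ang left 1.6533723378239342
high [[0.51, -0.207], [0.522, -0.382], [0.378, -0.214], [0.392, -0.392]] mean [ 0.4505 -0.2986]
 vert [0.131 0.008] 0.1309466503389384  left [-0.013  0.177] 0.17713850656284513 ang left 1.6447000616104384
stand board corners [[0.551, 0.46], [0.566, 0.245], [0.375, 0.438], [0.402, 0.222]] mean [0.4737 0.3414]
 vert [0.17  0.023] 0.17164701182037467  left [-0.021  0.216] 0.21661786229787816 ang left 1.6675473407259769
posttops [[0.522, 0.433], [0.547, 0.264], [0.394, 0.411], [0.419, 0.244]] mean [0.4704 0.3381]
 vert [0.128 0.021] 0.12996851132620582  left [-0.025  0.168] 0.16968141359930722 ang left 1.7171214616162622
plugA [0.692 0.042 0.06 ]
plugB [ 0.674 -0.195  0.06 ]
b1 [0.697 0.135 0.06 ]
b2 [ 0.674 -0.097  0.06 ]
b3 [ 0.672 -0.322  0.06 ]
```

Run:
```python
from h import *
ci=manip.camera_info('wrist'); o=manip.get_obs(); r=rot(o['tcp_rot'])
print(ci['mtx']); print('eye in tool',r.inv().apply(np.array(ci['eye'])-o['tool_pos'])); print((r.as_matrix().T@orient(ci)).round(3))
go([.47,.34,.36],1.64)
```

```text
[[345.88968759   0.         315.10819685]
 [  0.         345.88968759 239.06869333]
 [  0.           0.           1.        ]]
eye in tool [ 0.06769148 -0.00031796 -0.17490813]
[[-0.    -0.964 -0.267]
 [ 1.    -0.     0.001]
 [-0.001 -0.267  0.964]]
d tool mm [-292.6 -123.6 -161.6]
wz -0.485 (alt 2.657 -3.627 ) j6 -0.07
tilt [-0.001 -0.002 -1.   ] tcp [0.2521 0.571  0.1982] fingeryaw 1.155 t 0.1
```

Call:
step_arm:
  deltas:
    - {"dx": -140, "dy": -93, "dz": -162, "wz": -0.485}
    - {"dx": -140, "dy": -93, "dz": -162, "wz": -0.485}
    - {"dx": -140, "dy": -93, "dz": -162, "wz": -0.485}
    - {"dx": -140, "dy": -93, "dz": -162, "wz": -0.485}
    - {"dx": -140, "dy": -93, "dz": -162, "wz": -0.485}
  jaw: 85

```text
schema error: expected keys dx, dy, dz, wx, wy, wz
```

Call:
step_arm:
  deltas:
    - {"dx": -51, "dy": -94}
    - {"dx": -51, "dy": -94}
    - {"dx": -51, "dy": -94}
    - {"dx": -51, "dy": -94}
    - {"dx": -51, "dy": -94}

```text
schema error: expected keys dx, dy, dz, wx, wy, wz
```

Run:
```python
from h import *
snap('wrist','w1.png'); go([.40,.03,.36],1.645)
```

```text
d tool mm [-353.8 -435.6 -160.9]
wz -0.49 (alt 2.652 -3.632 ) j6 -0.07
tilt [-0.001 -0.002 -1.   ] tcp [0.2521 0.5711 0.1983] fingeryaw 1.155 t 0.15
```

View pics/w1.png

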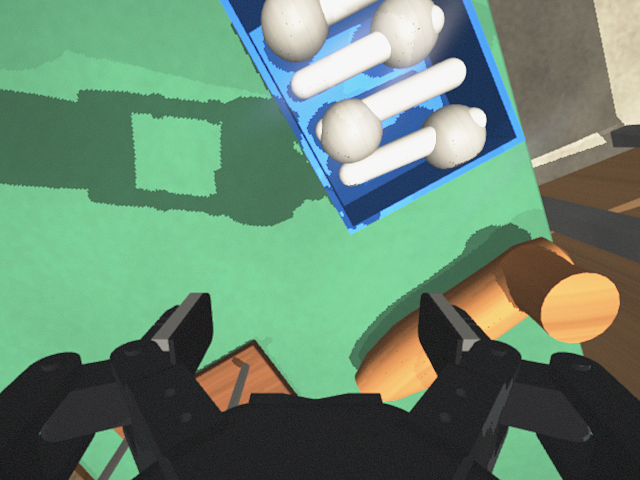

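Call:
step_arm:
  deltas:
    - {"dx": -160, "dy": -76, "dz": -162, "wx": 0, "wy": 0, "wz": -0.485}
    - {"dx": -160, "dy": -76, "dz": -162, "wx": 0, "wy": 0, "wz": -0.485}
    - {"dx": -160, "dy": -76, "dz": -162, "wx": 0, "wy": 0, "wz": -0.485}
    - {"dx": -160, "dy": -76, "dz": -162, "wx": 0, "wy": 0, "wz": -0.485}
    - {"dx": -160, "dy": -76, "dz": -162, "wx": 0, "wy": 0, "wz": -0.485}
  jaw: 85

```text
time: 0.65
tool_pos: [0.3694, 0.4362, 0.3634]
tcp_rot: [0.001, -0.035, 0.999, 0.0]
wrist_force: [0.8, 0.4, 0.0]
gripper_width: 0.0851
finger_force: 0.0
```

Call:
step_arm:
  deltas:
    - {"dx": -95, "dy": -104, "dz": 0, "wx": 0, "wy": 0, "wz": 0}
    - {"dx": -95, "dy": -104, "dz": 0, "wx": 0, "wy": 0, "wz": 0}
    - {"dx": -95, "dy": -104, "dz": 0, "wx": 0, "wy": 0, "wz": 0}
    - {"dx": -95, "dy": -104, "dz": 0, "wx": 0, "wy": 0, "wz": 0}
    - {"dx": -95, "dy": -104, "dz": 0, "wx": 0, "wy": 0, "wz": 0}

```text
time: 1.15
tool_pos: [0.4704, 0.3396, 0.3607]
tcp_rot: [-0.001, -0.033, 0.999, -0.0]
wrist_force: [-0.2, 1.0, 0.7]
gripper_width: 0.0849
finger_force: 0.0
```

Run:
```python
from h import *
im,ci=snap('wrist','w2.png'); go([.49,.035,.25],1.645)
import itertools
th=1.667-np.pi/2; c,s=np.cos(th),np.sin(th)
for x,y in itertools.product((66,-66),(86,-86)):
    p=np.array([.472,.340])+np.array([c*x-s*y,s*x+c*y])/1e3
    print(x,y,w2p(ci,[*p,.12]).round(),w2p(ci,[*p,.015]).round())
```

```text
d tool mm [   0.6 -306.1  110.7]
wz -0.006 (alt 3.136 -3.147 ) j6 -1.09
tilt [-0.001  0.    -1.   ] tcp [0.4698 0.3404 0.3608] fingeryaw 1.639 t 1.2
66 86 [385. 253.] [372. 232.]
66 -86 [249. 257.] [261. 235.]
-66 86 [388. 144.] [373. 144.]
-66 -86 [240. 149.] [255. 148.]
```

View pics/w2.png

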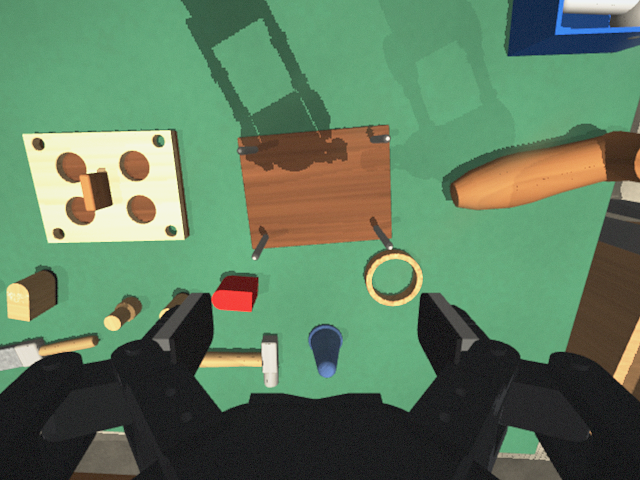

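```bash
cat >> h.py <<'E'
from scipy.optimize import least_squares
def fit(obs,p0,nice=True):
    "obs: list of (ci,(x,y,z) body m,(u,v)); returns x,y,yaw"
    def f(p):
        c,s=np.cos(p[2]),np.sin(p[2])
        return np.concatenate([w2p(ci,[p[0]+c*b[0]-s*b[1],p[1]+s*b[0]+c*b[1],b[2]])-uv for ci,b,uv in obs])
    r=least_squares(f,p0,loss='soft_l1'); print('pose',r.x.round(4),'res',r.fun.reshape(-1,2).round(1).tolist()); return r.x
E
python3 - <<'E'
from h import *
ci=load('w2.png')
im=cv2.imread('pics/w2.png'); g=cv2.cvtColor(im,cv2.COLOR_BGR2GRAY)
pt=[((66,86),(388,247)),((66,-86),(255,258)),((-66,86),(386,139)),((-66,-86),(240,150))]
cn=[((85,110),(391,240)),((85,-110),(251,250)),((-85,110),(388,125)),((-85,-110),(238,137))]
print('stand'); 
fit([(ci,(b[0]/1e3,b[1]/1e3,.119),uv) for b,uv in pt],[.47,.34,.1])
s=fit([(ci,(b[0]/1e3,b[1]/1e3,.119),uv) for b,uv in pt]+[(ci,(b[0]/1e3,b[1]/1e3,.015),uv) for b,uv in cn],[.47,.34,.1])
print('tray')
hl=[((66,86),(176,231)),((66,-86),(57,233)),((-66,86),(158,141)),((-66,-86),(39,144))]
l=fit([(ci,(b[0]/1e3,b[1]/1e3,.024),uv) for b,uv in hl],[.487,.034,.08])
rf=[]
for b,(u,v) in hl:
    w=g[v-9:v+10,u-9:u+10].astype(float); m=(w<(w.min()+w.max())/2)
    n,lab,st,ce=cv2.connectedComponentsWithStats(m.astype(np.uint8)); k=lab[9,9]; print(b,st[k,4],ce[k]+[u-9,v-9])
cv2.imwrite('pics/c1.png',cv2.resize(im[110:280,20:420],None,fx=2,fy=2,interpolation=cv2.INTER_CUBIC))
go([l[0],l[1],.2],l[2]+np.pi/2)
E
```

```text
stand
pose [0.4696 0.3419 0.1449] res [[1.3, 0.5], [-1.5, -0.4], [0.8, -0.4], [-0.7, 0.6]]
pose [0.47   0.3419 0.1429] res [[1.2, 0.9], [-1.6, -0.2], [0.9, 0.1], [-0.6, 0.8], [0.0, -1.0], [0.1, -0.7], [0.9, -0.1], [-1.7, 0.1]]
tray
pose [0.4875 0.033  0.0883] res [[-5.0, -0.0], [1.7, 0.4], [0.7, -0.0], [-0.6, -0.3]]
(66, 86) 83 [171.         230.65060241]
(66, -86) 91 [ 58.26373626 233.12087912]
(-66, 86) 113 [157.95575221 140.52212389]
(-66, -86) 112 [ 37.875      143.65178571]
d tool mm [   3.1 -308.   160.7]
wz -0.02 (alt 3.122 -3.161 ) j6 -1.09
tilt [-0.001  0.    -1.   ] tcp [0.4698 0.3404 0.3608] fingeryaw 1.639 t 1.2
```

View pics/c1.png

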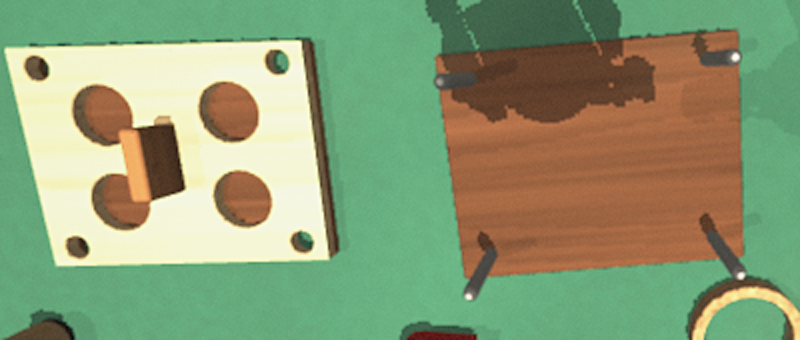

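Run:
```python
from h import *
ci=load('w2.png')
hl=[((66,86),(171.5,231)),((66,-86),(58.5,233.5)),((-66,86),(158.5,141)),((-66,-86),(38.5,144))]
l=fit([(ci,(b[0]/1e3,b[1]/1e3,.024),uv) for b,uv in hl],[.487,.034,.08])
pt=[((66,86),(390,247.5)),((66,-86),(254.5,257.5)),((-66,86),(387.5,138.5)),((-66,-86),(240,150.5))]
cn=[((85,110),(392,236)),((85,-110),(252.5,248.5)),((-85,110),(389,125)),((-85,-110),(238.5,138))]
s=fit([(ci,(b[0]/1e3,b[1]/1e3,.119),uv) for b,uv in pt]+[(ci,(b[0]/1e3,b[1]/1e3,.015),uv) for b,uv in cn],[.47,.34,.1])
go([l[0],l[1],.034],l[2]+np.pi/2)
```

```text
pose [0.4877 0.033  0.09  ] res [[-0.4, -0.0], [0.3, 0.1], [0.2, 0.0], [-0.1, -0.0]]
pose [0.4694 0.343  0.1469] res [[0.3, -0.2], [0.0, 0.2], [0.2, -0.1], [0.2, 0.2], [-0.0, 2.5], [-0.5, 0.8], [0.4, -0.8], [-1.6, -0.9]]
d tool mm [   2.7 -308.   326.7]
wz -0.022 (alt 3.12 -3.163 ) j6 -1.09
tilt [-0.001  0.    -1.   ] tcp [0.4698 0.3404 0.3608] fingeryaw 1.639 t 1.2
```

Call:
step_arm:
  deltas:
    - {"dx": 3, "dy": -240, "dz": 30, "wx": 0, "wy": 0, "wz": -0.022}
    - {"dx": 3, "dy": -240, "dz": 30, "wx": 0, "wy": 0, "wz": -0.022}
    - {"dx": 3, "dy": -240, "dz": 30, "wx": 0, "wy": 0, "wz": -0.022}
    - {"dx": 3, "dy": -240, "dz": 30, "wx": 0, "wy": 0, "wz": -0.022}
    - {"dx": 3, "dy": -240, "dz": 30, "wx": 0, "wy": 0, "wz": -0.022}
  jaw: 60

```text
time: 1.7
tool_pos: [0.4828, 0.1002, 0.331]
tcp_rot: [0.0, -0.047, 0.999, -0.0]
wrist_force: [0.5, 0.0, 0.5]
gripper_width: 0.0598
finger_force: 0.0
```

Call:
step_arm:
  deltas:
    - {"dx": 1.5, "dy": -68, "dz": 100, "wx": 0, "wy": 0, "wz": 0}
    - {"dx": 1.5, "dy": -68, "dz": 210, "wx": 0, "wy": 0, "wz": 0}
    - {"dx": 1.5, "dy": -68, "dz": 210, "wx": 0, "wy": 0, "wz": 0}
    - {"dx": 1.5, "dy": -68, "dz": 210, "wx": 0, "wy": 0, "wz": 0}
    - {"dx": 1.5, "dy": -68, "dz": 210, "wx": 0, "wy": 0, "wz": 0}

```text
time: 2.2
tool_pos: [0.4841, 0.0338, 0.1167]
tcp_rot: [-0.004, -0.046, 0.999, 0.0]
wrist_force: [-0.5, 0.5, -0.1]
gripper_width: 0.0602
finger_force: 0.0
```

Run:
```python
from h import *
go([.4877,.033,.034],.09+np.pi/2)
```

```text
d tool mm [-4.1 -1.2 82.7]
wz 0.003 (alt 3.144 -3.139 ) j6 -1.68
tilt [-0.008  0.    -1.   ] tcp [0.4841 0.0338 0.1167] fingeryaw 1.664 t 2.2
```

Call:
step_arm:
  deltas:
    - {"dx": -4, "dy": -1, "dz": 30, "wx": 0, "wy": 0, "wz": 0.003}
    - {"dx": -4, "dy": -1, "dz": 60, "wx": 0, "wy": 0, "wz": 0.003}
    - {"dx": -4, "dy": -1, "dz": 82, "wx": 0, "wy": 0, "wz": 0.003}
    - {"dx": -4, "dy": -1, "dz": 82, "wx": 0, "wy": 0, "wz": 0.003}
    - {"dx": -4, "dy": -1, "dz": 82, "wx": 0, "wy": 0, "wz": 0.003}

```text
time: 2.7
tool_pos: [0.4923, 0.0334, 0.0394]
tcp_rot: [-0.0, -0.045, 0.999, 0.0]
wrist_force: [0.1, 0.0, 1.7]
gripper_width: 0.0601
finger_force: 0.0
```

Call:
step_arm:
  deltas:
    - {"dx": 0, "dy": 0, "dz": 0, "wx": 0, "wy": 0, "wz": 0}
    - {"dx": 0, "dy": 0, "dz": 0, "wx": 0, "wy": 0, "wz": 0}
    - {"dx": 0, "dy": 0, "dz": 0, "wx": 0, "wy": 0, "wz": 0}
    - {"dx": 0, "dy": 0, "dz": 0, "wx": 0, "wy": 0, "wz": 0}
    - {"dx": 0, "dy": 0, "dz": 0, "wx": 0, "wy": 0, "wz": 0}
  jaw: 5
  newtons: 80

```text
time: 3.2
tool_pos: [0.4928, 0.0322, 0.0397]
tcp_rot: [0.0, -0.044, 0.999, -0.0]
wrist_force: [-0.1, -0.3, -0.1]
gripper_width: 0.0049
finger_force: 0.0
```

Run:
```python
from h import *
o=manip.get_obs(); print(o['gripper_width'],o['finger_force'])
go([.4694,.343,.25],.146+np.pi/2)
```

```text
0.00489490406462894 0.0
d tool mm [  -4.2  311.6 -210.3]
wz -0.058 (alt 3.084 -3.2 ) j6 -1.68
tilt [ 0.001  0.    -1.   ] tcp [0.4928 0.0322 0.0397] fingeryaw 1.659 t 3.2
```

Call:
step_arm:
  deltas:
    - {"dx": 0, "dy": 0, "dz": -50, "wx": 0, "wy": 0, "wz": 0}
    - {"dx": 0, "dy": 0, "dz": -100, "wx": 0, "wy": 0, "wz": 0}
    - {"dx": 0, "dy": 0, "dz": -150, "wx": 0, "wy": 0, "wz": 0}
    - {"dx": 0, "dy": 0, "dz": -200, "wx": 0, "wy": 0, "wz": 0}
    - {"dx": 0, "dy": 0, "dz": -200, "wx": 0, "wy": 0, "wz": 0}
  jaw: 60

```text
time: 3.7
tool_pos: [0.4985, 0.0321, 0.2482]
tcp_rot: [0.009, -0.044, 0.999, -0.001]
wrist_force: [1.0, -0.2, 0.3]
gripper_width: 0.0603
finger_force: 0.0
```

Run:
```python
from h import *
snap('wrist','w3.png')
```

```text
(no output)
```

View pics/w3.png

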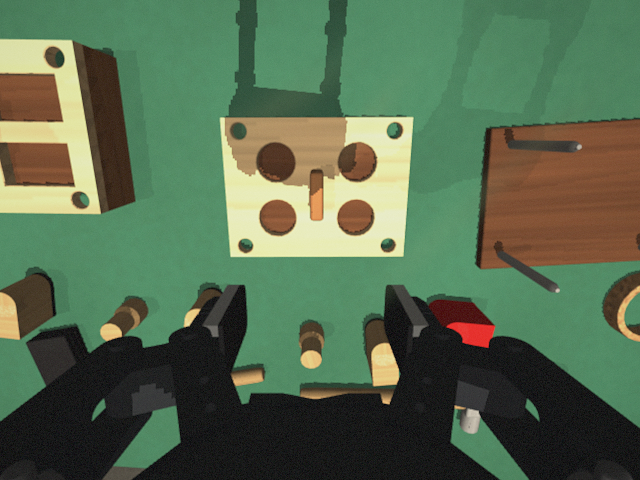

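Run:
```python
from h import *
ci=load('w3.png'); g=cv2.cvtColor(cv2.imread('pics/w3.png'),cv2.COLOR_BGR2GRAY)
hl=[((66,86),(388,246)),((66,-86),(246,246)),((-66,86),(395,131)),((-66,-86),(238,131))]
ob=[]
for b,(u,v) in hl:
    w=cv2.GaussianBlur(g,(3,3),0)[v-9:v+10,u-9:u+10].astype(float); m=(w<(np.percentile(w,5)+np.percentile(w,90))/2)
    n,lab,st,ce=cv2.connectedComponentsWithStats(m.astype(np.uint8)); k=lab[9,9]; print(b,st[k,4],ce[k]+[u-9,v-9])
fit([(ci,(b[0]/1e3,b[1]/1e3,.024),uv) for b,uv in hl],[.487,.034,.08])
l=fit([(ci,(.025*a,0,.07),uv) for a,uv in [(-1,(317,170)),(1,(316,197))]]+[(ci,(b[0]/1e3,b[1]/1e3,.024),uv) for b,uv in hl],[.487,.034,.08])
s=fit([(ci,(-.066,-.086,.119),(578,146)),(ci,(.066,-.086,.119),(556,290))],[.4694,.343,.147])
go([l[0],l[1],.034],l[2]+np.pi/2)
```

```text
(66, 86) 153 [387.66666667 245.05882353]
(66, -86) 157 [245.10191083 245.46496815]
(-66, 86) 210 [394.48571429 130.24285714]
(-66, -86) 219 [237.74429224 130.59817352]
pose [0.4878 0.0325 0.0899] res [[0.1, -0.3], [-0.5, -0.1], [-0.0, 0.0], [0.4, 0.4]]
pose [0.4871 0.0323 0.0896] res [[-0.3, 2.5], [0.7, 24.0], [-0.0, -0.9], [-0.6, -0.7], [-0.1, -0.7], [0.3, -0.4]]
pose [0.4693 0.3422 0.1439] res [[0.0, 0.4], [-0.0, -0.5]]
d tool mm [ 11.    1.3 210.2]
wz -0.002 (alt 3.14 -3.143 ) j6 -1.68
tilt [ 0.01 -0.   -1.  ] tcp [0.496  0.0321 0.2443] fingeryaw 1.659 t 3.75
```

Call:
step_arm:
  deltas:
    - {"dx": 11, "dy": 1, "dz": 0, "wx": 0, "wy": 0, "wz": 0}
    - {"dx": 11, "dy": 1, "dz": 0, "wx": 0, "wy": 0, "wz": 0}
    - {"dx": 11, "dy": 1, "dz": 0, "wx": 0, "wy": 0, "wz": 0}
    - {"dx": 11, "dy": 1, "dz": 0, "wx": 0, "wy": 0, "wz": 0}
    - {"dx": 11, "dy": 1, "dz": 0, "wx": 0, "wy": 0, "wz": 0}
  jaw: 14

```text
time: 4.25
tool_pos: [0.4811, 0.0323, 0.2384]
tcp_rot: [-0.001, -0.044, 0.999, 0.0]
wrist_force: [0.2, -0.5, -0.6]
gripper_width: 0.0142
finger_force: 0.0
```

Run:
```python
from h import *
im,ci=snap('wrist','w4.png'); im2,c2=snap('scene','s4.png')
o=manip.get_obs(); r=rot(o['tcp_rot']); go([.4878,.0325,.034],.09+np.pi/2)
for d in(0,.02,.04): 
  P=np.array(o['tool_pos'])-d*r.as_matrix()[:,2]; print(d,w2p(ci,P),w2p(ci,P+.011*r.as_matrix()[:,0]),w2p(c2,P))
a=cv2.resize(im[200:360,220:420,::-1],None,fx=3,fy=3); u,v=w2p(c2,o['tool_pos']).astype(int)
b=cv2.resize(im2[max(0,v-100):v+60,u-50:u+50,::-1],None,fx=3,fy=3); print(u,v,a.shape,b.shape)
h=min(len(a),len(b)); cv2.imwrite('pics/c4.png',np.hstack([a[:h,:490],b[:h]]))
```

```text
d tool mm [ -6.6  -0.4 204.8]
wz -0.002 (alt 3.14 -3.143 ) j6 -1.68
tilt [-0.001  0.    -1.   ] tcp [0.4814 0.0323 0.2388] fingeryaw 1.659 t 4.35
0 [315.3582097  274.32130453] [315.35558364 254.89306032] [342.01511107 143.40779913]
0.02 [315.40105706 289.42910502] [315.3988883 267.9893909] [342.16811611 136.29514488]
0.04 [315.45508013 308.47741215] [315.45371663 284.57074672] [342.32449075 129.02585021]
342 143 (480, 600, 3) (480, 300, 3)
```

View pics/c4.png

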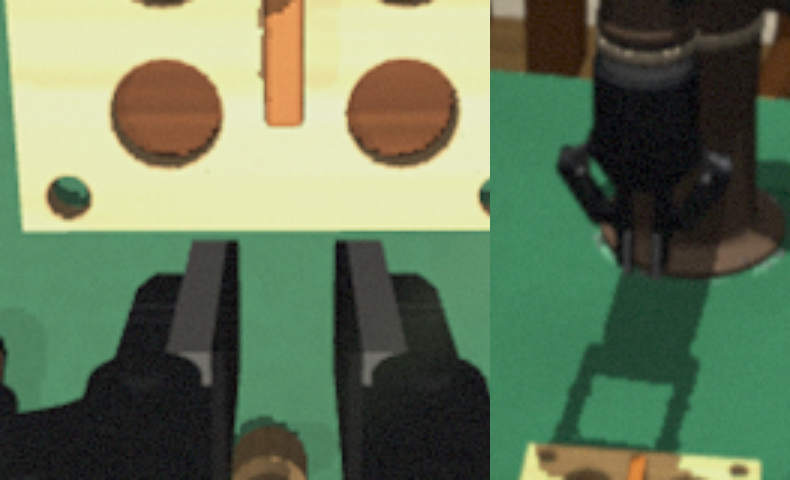

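Call:
step_arm:
  deltas:
    - {"dx": -6.5, "dy": 0, "dz": 50, "wx": 0, "wy": 0, "wz": 0}
    - {"dx": -6.5, "dy": 0, "dz": 100, "wx": 0, "wy": 0, "wz": 0}
    - {"dx": -6.5, "dy": 0, "dz": 150, "wx": 0, "wy": 0, "wz": 0}
    - {"dx": -6.5, "dy": 0, "dz": 190, "wx": 0, "wy": 0, "wz": 0}
    - {"dx": -6.5, "dy": 0, "dz": 210, "wx": 0, "wy": 0, "wz": 0}
  jaw: 50

```text
time: 4.85
tool_pos: [0.4844, 0.033, 0.0253]
tcp_rot: [-0.003, -0.044, 0.999, 0.0]
wrist_force: [0.8, 0.6, 0.1]
gripper_width: 0.05
finger_force: 0.0
```

Call:
step_arm:
  deltas:
    - {"dx": 0, "dy": 0, "dz": 5, "wx": 0, "wy": 0, "wz": 0}
    - {"dx": 0, "dy": 0, "dz": 5, "wx": 0, "wy": 0, "wz": 0}
    - {"dx": 0, "dy": 0, "dz": 10, "wx": 0, "wy": 0, "wz": 0}
    - {"dx": 0, "dy": 0, "dz": 10, "wx": 0, "wy": 0, "wz": 0}

```text
time: 5.25
tool_pos: [0.4893, 0.0329, 0.0204]
tcp_rot: [0.001, -0.044, 0.999, -0.0]
wrist_force: [-1.3, -0.2, 0.3]
gripper_width: 0.0502
finger_force: 0.0
```

Call:
step_arm:
  deltas:
    - {"dx": 0, "dy": 0, "dz": 0, "wx": 0, "wy": 0, "wz": 0}
    - {"dx": 0, "dy": 0, "dz": 0, "wx": 0, "wy": 0, "wz": 0}
    - {"dx": 0, "dy": 0, "dz": 0, "wx": 0, "wy": 0, "wz": 0}
    - {"dx": 0, "dy": 0, "dz": 0, "wx": 0, "wy": 0, "wz": 0}
    - {"dx": 0, "dy": 0, "dz": 0, "wx": 0, "wy": 0, "wz": 0}
  jaw: 5
  newtons: 80

```text
time: 5.75
tool_pos: [0.4887, 0.0327, 0.0204]
tcp_rot: [0.001, -0.044, 0.999, -0.0]
wrist_force: [-1.8, -1.3, 6.9]
gripper_width: 0.0123
finger_force: 80.8
```

Call:
step_arm:
  deltas:
    - {"dx": 0, "dy": 0, "dz": -20, "wx": 0, "wy": 0, "wz": 0}
    - {"dx": 0, "dy": 0, "dz": -60, "wx": 0, "wy": 0, "wz": 0}
    - {"dx": 0, "dy": 0, "dz": -110, "wx": 0, "wy": 0, "wz": 0}
    - {"dx": 0, "dy": 0, "dz": -160, "wx": 0, "wy": 0, "wz": 0}
    - {"dx": 0, "dy": 0, "dz": -160, "wx": 0, "wy": 0, "wz": 0}

```text
time: 6.25
tool_pos: [0.4941, 0.0329, 0.1869]
tcp_rot: [0.008, -0.044, 0.999, -0.0]
wrist_force: [1.4, -0.2, -1.9]
gripper_width: 0.0119
finger_force: 79.8
```

Run:
```python
from h import *
go([.4704,.3427,.18],.145+np.pi/2)
```

```text
d tool mm [ -3.6 310.7   6.5]
wz -0.057 (alt 3.085 -3.198 ) j6 -1.68
tilt [ 0.016 -0.    -1.   ] tcp [0.4941 0.0329 0.1869] fingeryaw 1.659 t 6.25
```

Call:
step_arm:
  deltas:
    - {"dx": -9, "dy": 40, "dz": 0, "wx": 0, "wy": 0, "wz": -0.02}
    - {"dx": -9, "dy": 90, "dz": 0, "wx": 0, "wy": 0, "wz": -0.057}
    - {"dx": -9, "dy": 140, "dz": 0, "wx": 0, "wy": 0, "wz": -0.057}
    - {"dx": -9, "dy": 190, "dz": 0, "wx": 0, "wy": 0, "wz": -0.057}
    - {"dx": -9, "dy": 230, "dz": 0, "wx": 0, "wy": 0, "wz": -0.057}

```text
time: 6.75
tool_pos: [0.4746, 0.2648, 0.1773]
tcp_rot: [-0.001, -0.073, 0.997, -0.0]
wrist_force: [1.5, -1.5, -3.1]
gripper_width: 0.0121
finger_force: 79.7
```

Call:
step_arm:
  deltas:
    - {"dx": -4.6, "dy": 40, "dz": 0, "wx": 0, "wy": 0, "wz": 0}
    - {"dx": -4.6, "dy": 80, "dz": 0, "wx": 0, "wy": 0, "wz": 0}
    - {"dx": -4.6, "dy": 80, "dz": 0, "wx": 0, "wy": 0, "wz": 0}
    - {"dx": -4.6, "dy": 80, "dz": 0, "wx": 0, "wy": 0, "wz": 0}
    - {"dx": -4.6, "dy": 80, "dz": 0, "wx": 0, "wy": 0, "wz": 0}

```text
time: 7.25
tool_pos: [0.4686, 0.3412, 0.1776]
tcp_rot: [-0.001, -0.072, 0.997, -0.001]
wrist_force: [0.5, -0.3, -3.8]
gripper_width: 0.0122
finger_force: 79.8
```

Run:
```python
from h import *
im,ci=snap('wrist','w5.png'); go([.4704,.3427,.18],.145+np.pi/2)
cv2.imwrite('pics/c5.png',cv2.resize(im[80:380,150:500,::-1],None,fx=2,fy=2))
```

```text
d tool mm [-1.6  1.5 -1.9]
wz -0.001 (alt 3.141 -3.142 ) j6 -1.16
tilt [-0.002 -0.002 -1.   ] tcp [0.469  0.341  0.1781] fingeryaw 1.715 t 7.3
```

View pics/c5.png

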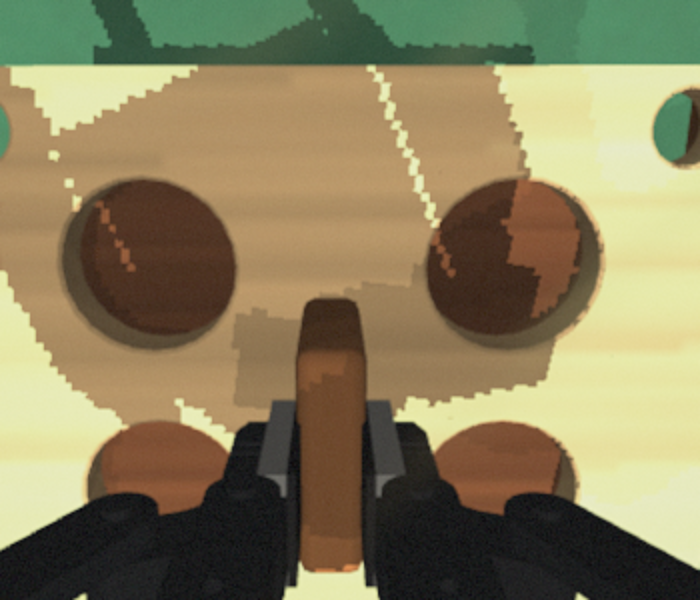

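Run:
```python
from h import *
ci=load('w5.png'); im=cv2.imread('pics/w5.png'); hsv=cv2.cvtColor(im,cv2.COLOR_BGR2HSV)
m=((hsv[...,2]<140)|(hsv[...,0]>40)).astype(np.uint8)
for u0 in(140,495):
    w=m[125:165,u0-25:u0+25]; n,lab,st,ce=cv2.connectedComponentsWithStats(w)
    print([(st[k].tolist(),(ce[k]+[u0-25,125]).round(1)) for k in range(1,n) if st[k,4]>100])
for z in(.178,.1817,.185):
    P=[w2p(ci,[*(np.array([.4694,.3425])+[[np.cos(.145)*x-np.sin(.145)*y,np.sin(.145)*x+np.cos(.145)*y]][0]),z]).round(1) for x,y in((-.066,-.086),(-.066,.086),(-.08,0))]; print(z,P)
cv2.imwrite('pics/c5b.png',np.hstack([cv2.resize(im[110:180,a:a+80],None,fx=4,fy=4,interpolation=cv2.INTER_CUBIC) for a in(105,455)]))
```

```text
[([3, 0, 37, 39, 1165], array([136. , 143.3]))]
[([7, 0, 38, 38, 1097], array([494.7, 143. ]))]
0.178 [array([142.1, 149. ]), array([493.8, 148.9]), array([317.9, 118.7])]
0.1817 [array([138.3, 149.2]), array([497.7, 149. ]), array([317.9, 118.2])]
0.185 [array([134.9, 149.3]), array([501.2, 149.1]), array([317.9, 117.7])]
```

View pics/c5b.png

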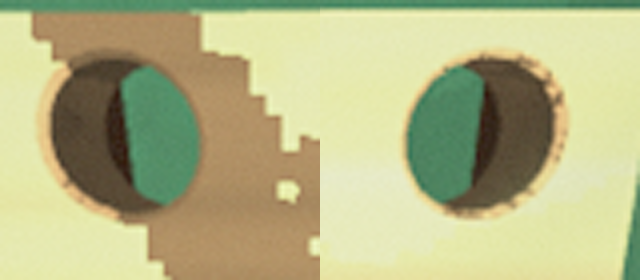

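Call:
step_arm:
  deltas:
    - {"dx": -3, "dy": 1, "dz": 0, "wx": 0, "wy": 0, "wz": 0}
    - {"dx": -3, "dy": 1, "dz": 20, "wx": 0, "wy": 0, "wz": 0}
    - {"dx": -3, "dy": 1, "dz": 40, "wx": 0, "wy": 0, "wz": 0}
    - {"dx": -3, "dy": 1, "dz": 50, "wx": 0, "wy": 0, "wz": 0}
    - {"dx": -3, "dy": 1, "dz": 58, "wx": 0, "wy": 0, "wz": 0}

```text
time: 7.8
tool_pos: [0.4724, 0.3431, 0.1204]
tcp_rot: [-0.0, -0.072, 0.997, -0.0]
wrist_force: [-0.1, 0.3, -3.3]
gripper_width: 0.0122
finger_force: 79.7
```

Call:
step_arm:
  deltas:
    - {"dx": 0, "dy": 0, "dz": 5, "wx": 0, "wy": 0, "wz": 0}
    - {"dx": 0, "dy": 0, "dz": 10, "wx": 0, "wy": 0, "wz": 0}
    - {"dx": 0, "dy": 0, "dz": 15, "wx": 0, "wy": 0, "wz": 0}
    - {"dx": 0, "dy": 0, "dz": 20, "wx": 0, "wy": 0, "wz": 0}
    - {"dx": 0, "dy": 0, "dz": 20, "wx": 0, "wy": 0, "wz": 0}

```text
time: 8.3
tool_pos: [0.4719, 0.3438, 0.1006]
tcp_rot: [-0.001, -0.073, 0.997, -0.0]
wrist_force: [-1.0, -0.6, -3.6]
gripper_width: 0.0121
finger_force: 79.7
```

Call:
step_arm:
  deltas:
    - {"dx": 0, "dy": 0, "dz": 15, "wx": 0, "wy": 0, "wz": 0}
    - {"dx": 0, "dy": 0, "dz": 30, "wx": 0, "wy": 0, "wz": 0}
    - {"dx": 0, "dy": 0, "dz": 45, "wx": 0, "wy": 0, "wz": 0}
    - {"dx": 0, "dy": 0, "dz": 54, "wx": 0, "wy": 0, "wz": 0}
    - {"dx": 0, "dy": 0, "dz": 60, "wx": 0, "wy": 0, "wz": 0}

```text
time: 8.8
tool_pos: [0.4714, 0.3434, 0.0392]
tcp_rot: [-0.001, -0.073, 0.997, -0.001]
wrist_force: [-0.1, 0.1, -2.7]
gripper_width: 0.012
finger_force: 79.7
```

Call:
step_arm:
  deltas:
    - {"dx": 0, "dy": 0, "dz": 2, "wx": 0, "wy": 0, "wz": 0}
    - {"dx": 0, "dy": 0, "dz": 4, "wx": 0, "wy": 0, "wz": 0}
    - {"dx": 0, "dy": 0, "dz": 4, "wx": 0, "wy": 0, "wz": 0}

```text
time: 9.1
tool_pos: [0.4728, 0.3443, 0.0375]
tcp_rot: [0.0, -0.073, 0.997, 0.0]
wrist_force: [-1.2, -0.7, -2.9]
gripper_width: 0.0121
finger_force: 79.8
```

Call:
step_arm:
  deltas:
    - {"dx": 0, "dy": 0, "dz": 1.5, "wx": 0, "wy": 0, "wz": 0}
    - {"dx": 0, "dy": 0, "dz": 3, "wx": 0, "wy": 0, "wz": 0}
    - {"dx": 0, "dy": 0, "dz": 3, "wx": 0, "wy": 0, "wz": 0}

```text
time: 9.4
tool_pos: [0.4731, 0.3444, 0.0354]
tcp_rot: [0.001, -0.073, 0.997, 0.0]
wrist_force: [-1.5, 0.5, 2.2]
gripper_width: 0.012
finger_force: 80.5
```

Call:
step_arm:
  deltas:
    - {"dx": 0, "dy": 0, "dz": 0, "wx": 0, "wy": 0, "wz": 0}
    - {"dx": 0, "dy": 0, "dz": 0, "wx": 0, "wy": 0, "wz": 0}
    - {"dx": 0, "dy": 0, "dz": 0, "wx": 0, "wy": 0, "wz": 0}
    - {"dx": 0, "dy": 0, "dz": 0, "wx": 0, "wy": 0, "wz": 0}
  jaw: 40

```text
time: 9.8
tool_pos: [0.4726, 0.3441, 0.0344]
tcp_rot: [0.0, -0.073, 0.997, 0.0]
wrist_force: [-0.3, 0.9, -0.2]
gripper_width: 0.0398
finger_force: 0.0
```

Call:
step_arm:
  deltas:
    - {"dx": 0, "dy": 0, "dz": -40, "wx": 0, "wy": 0, "wz": 0}
    - {"dx": 0, "dy": 0, "dz": -90, "wx": 0, "wy": 0, "wz": 0}
    - {"dx": 0, "dy": 0, "dz": -140, "wx": 0, "wy": 0, "wz": 0}
    - {"dx": 0, "dy": 0, "dz": -190, "wx": 0, "wy": 0, "wz": 0}
    - {"dx": 0, "dy": 0, "dz": -210, "wx": 0, "wy": 0, "wz": 0}

```text
time: 10.3
tool_pos: [0.4753, 0.3459, 0.2511]
tcp_rot: [0.005, -0.073, 0.997, 0.002]
wrist_force: [1.4, 0.8, 0.4]
gripper_width: 0.04
finger_force: 0.0
```

Run:
```python
from h import *
snap('wrist','w6.png'); go([.66,.042,.25],.146+np.pi/2)
```

```text
d tool mm [-137.7 -327.8    2.9]
wz -0.001 (alt 3.141 -3.142 ) j6 -1.16
tilt [ 0.012  0.007 -1.   ] tcp [0.4762 0.3464 0.253 ] fingeryaw 1.716 t 10.35
```

View pics/w6.png

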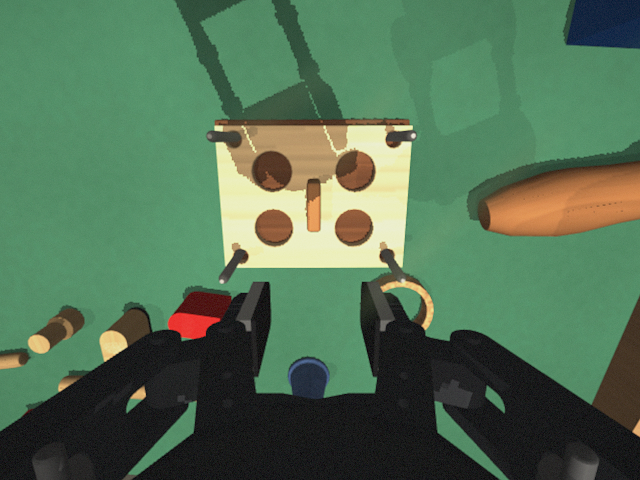

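```bash
cat >> h.py <<'E'
from scipy.optimize import minimize
a=np.linspace(0,2*np.pi,40); C=np.c_[np.cos(a),np.sin(a)]
PLUG=np.vstack([np.c_[C*.017,0*a],np.c_[C*.017,0*a+.024],np.c_[C*.013,0*a+.03],np.c_[C*.013,0*a+.06]])
t=np.linspace(np.pi/2,3*np.pi/2,20); D=np.vstack([np.c_[-.014+.016*np.cos(t),.016*np.sin(t)],[[.03,-.016],[.03,.016]]])
BLOCK=np.vstack([np.c_[D,np.zeros(len(D))],np.c_[D,np.full(len(D),.06)]])
def sil(im,ci,model,p0,z=0,yaws=(0,),box=45):
    "silhouette fit: im RGB"
    hsv=cv2.cvtColor(im,cv2.COLOR_RGB2HSV); u0,v0=w2p(ci,[p0[0],p0[1],.03+z]).astype(int)
    m=((hsv[...,0]<32)|(hsv[...,0]>150)|(hsv[...,2]<35)).astype(np.uint8)
    n,lab,st,ce=cv2.connectedComponentsWithStats(m); H,W=m.shape
    s=lab[max(0,v0-4):v0+5,max(0,u0-4):u0+5]; s=s[s>0]; k=np.bincount(s).argmax(); m=(lab==k)
    x0,y0,w,h,A=st[k]; x0-=6;y0-=6;w+=12;h+=12; S=6
    sub=cv2.resize((lab[max(y0,0):y0+h,max(x0,0):x0+w]==k).astype(np.float32),None,fx=S,fy=S,interpolation=cv2.INTER_LINEAR)>.5
    x0=max(x0,0);y0=max(y0,0)
    def f(p):
        c,s_=np.cos(p[2]),np.sin(p[2]); P=np.c_[p[0]+c*model[:,0]-s_*model[:,1],p[1]+s_*model[:,0]+c*model[:,1],model[:,2]+z]
        uv=np.array([w2p(ci,q) for q in P]); r=np.zeros(sub.shape,np.uint8)
        hull=cv2.convexHull(((uv-[x0,y0]+.5)*S).astype(np.int32)); cv2.fillConvexPoly(r,hull,1)
        return 1-(sub&(r>0)).sum()/max(1,(sub|(r>0)).sum())
    best=None
    for y in yaws:
        r=minimize(f,[p0[0],p0[1],y],method='Nelder-Mead',options=dict(initial_simplex=np.array([p0[0],p0[1],y])+[[0,0,0],[.01,0,0],[0,.01,0],[0,0,.3]],maxiter=120))
        if best is None or r.fun<best.fun: best=r
    print('area',A,'pose',best.x.round(4),'IoU',round(1-best.fun,3)); return best.x
def rd(fn): return cv2.cvtColor(cv2.imread('pics/'+fn),cv2.COLOR_BGR2RGB)
E
python3 - <<'E'
from h import *
ci=load('top0.png'); im=rd('top0.png'); Y=(0.2,1.2,2.2,3.2,4.2,5.2)
for n,p in [('A',(.692,.042)),('B',(.674,-.195))]: print(n); sil(im,ci,PLUG,p)
for n,p in [('b1',(.69,.135)),('b2',(.67,-.097)),('b3',(.67,-.322))]: print(n); sil(im,ci,BLOCK,p,yaws=Y)
c3=load('w3.png'); print('A w3'); sil(rd('w3.png'),c3,PLUG,(.692,.042)); print('B w3'); sil(rd('w3.png'),c3,PLUG,(.674,-.195)); print('b3 w3'); 
c6=load('w6.png')
hl=[((32,46),(354,227)),((32,-46),(274,227)),((-32,46),(356,171)),((-32,-46),(272,171))]
l=fit([(c6,(b[0]/1e3,b[1]/1e3,.039),uv) for b,uv in hl],[.47,.34,.14])
E
```

```text
A
area 203 pose [0.6894 0.0435 0.1627] IoU 0.914
B
area 219 pose [ 0.6739 -0.1969  0.2517] IoU 0.903
b1
area 462 pose [0.6879 0.1344 6.4757] IoU 0.95
b2
area 442 pose [ 0.6626 -0.0954  6.1614] IoU 0.946
b3
area 581 pose [ 0.6613 -0.3218 -0.0493] IoU 0.948
A w3
area 932 pose [0.6872 0.0429 0.1313] IoU 0.913
B w3
area 74567 pose [ 0.6729 -0.1975  0.2513] IoU 0.016
b3 w3
pose [0.471  0.3448 0.1442] res [[-0.0, 0.2], [0.0, 0.3], [-0.2, -0.2], [0.2, -0.2]]
```

Call:
step_arm:
  deltas:
    - {"dx": -105, "dy": -204, "dz": 0, "wx": 0, "wy": 0, "wz": 0}
    - {"dx": -105, "dy": -204, "dz": 0, "wx": 0, "wy": 0, "wz": 0}
    - {"dx": -105, "dy": -204, "dz": 0, "wx": 0, "wy": 0, "wz": 0}
    - {"dx": -105, "dy": -204, "dz": 0, "wx": 0, "wy": 0, "wz": 0}
    - {"dx": -105, "dy": -204, "dz": 0, "wx": 0, "wy": 0, "wz": 0}
  jaw: 60

```text
time: 10.85
tool_pos: [0.6072, 0.154, 0.2431]
tcp_rot: [-0.0, -0.071, 0.997, -0.001]
wrist_force: [-0.0, 0.9, 0.2]
gripper_width: 0.0601
finger_force: 0.0
```

Call:
step_arm:
  deltas:
    - {"dx": -65, "dy": -125, "dz": 80, "wx": 0, "wy": 0, "wz": 0}
    - {"dx": -65, "dy": -125, "dz": 80, "wx": 0, "wy": 0, "wz": 0}
    - {"dx": -65, "dy": -125, "dz": 80, "wx": 0, "wy": 0, "wz": 0}
    - {"dx": -65, "dy": -125, "dz": 80, "wx": 0, "wy": 0, "wz": 0}
    - {"dx": -65, "dy": -125, "dz": 80, "wx": 0, "wy": 0, "wz": 0}

```text
time: 11.35
tool_pos: [0.687, 0.0412, 0.1608]
tcp_rot: [-0.003, -0.071, 0.997, 0.0]
wrist_force: [0.2, 0.4, -0.2]
gripper_width: 0.06
finger_force: 0.0
```

Run:
```python
from h import *
im,ci=snap('wrist','w7.png'); p=sil(im,ci,PLUG,(.688,.043)); go([p[0],p[1],.006])
```

```text
area 1293 pose [0.6872 0.0429 0.2518] IoU 0.949
d tool mm [-4.000e-01 -1.000e-01  1.566e+02]
tilt [-0.003  0.001 -1.   ] tcp [0.6873 0.0429 0.1626] fingeryaw 1.714 t 11.4
```

Call:
step_arm:
  deltas:
    - {"dx": 0, "dy": 0, "dz": 45, "wx": 0, "wy": 0, "wz": 0}
    - {"dx": 0, "dy": 0, "dz": 90, "wx": 0, "wy": 0, "wz": 0}
    - {"dx": 0, "dy": 0, "dz": 130, "wx": 0, "wy": 0, "wz": 0}
    - {"dx": 0, "dy": 0, "dz": 158, "wx": 0, "wy": 0, "wz": 0}
    - {"dx": 0, "dy": 0, "dz": 158, "wx": 0, "wy": 0, "wz": 0}

```text
time: 11.9
tool_pos: [0.6832, 0.0453, 0.0021]
tcp_rot: [-0.005, -0.074, 0.997, 0.001]
wrist_force: [-0.6, 0.2, -0.7]
gripper_width: 0.0597
finger_force: 0.0
```

Call:
step_arm:
  deltas:
    - {"dx": 0, "dy": 0, "dz": 0, "wx": 0, "wy": 0, "wz": 0}
    - {"dx": 0, "dy": 0, "dz": 0, "wx": 0, "wy": 0, "wz": 0}
    - {"dx": 0, "dy": 0, "dz": 0, "wx": 0, "wy": 0, "wz": 0}
    - {"dx": 0, "dy": 0, "dz": 0, "wx": 0, "wy": 0, "wz": 0}
    - {"dx": 0, "dy": 0, "dz": 0, "wx": 0, "wy": 0, "wz": 0}
  jaw: 15
  newtons: 40

```text
time: 12.4
tool_pos: [0.6912, 0.0435, 0.0101]
tcp_rot: [0.003, -0.072, 0.997, 0.0]
wrist_force: [-0.1, 1.1, 7.0]
gripper_width: 0.0237
finger_force: 39.8
```

```bash
cat >> h.py <<'E'
def tray(x,y,T=(.471,.3445,.1445)): c,s=np.cos(T[2]),np.sin(T[2]); return T[0]+c*x-s*y,T[1]+s*x+c*y
E
python3 - <<'E'
from h import *
go([*tray(-.032,.046),.16],.1445+np.pi/2)
E
```

```text
d tool mm [ 205.5  375.6 -151.2]
wz 0.0 (alt 3.142 -3.141 ) j6 -1.72
tilt [ 0.006  0.001 -1.   ] tcp [0.6912 0.0435 0.0101] fingeryaw 1.716 t 12.4
```

Call:
step_arm:
  deltas:
    - {"dx": 0, "dy": 0, "dz": -30, "wx": 0, "wy": 0, "wz": 0}
    - {"dx": 0, "dy": 0, "dz": -80, "wx": 0, "wy": 0, "wz": 0}
    - {"dx": 0, "dy": 0, "dz": -130, "wx": 0, "wy": 0, "wz": 0}
    - {"dx": 0, "dy": 0, "dz": -155, "wx": 0, "wy": 0, "wz": 0}
    - {"dx": 0, "dy": 0, "dz": -155, "wx": 0, "wy": 0, "wz": 0}

```text
time: 12.9
tool_pos: [0.693, 0.043, 0.1692]
tcp_rot: [0.007, -0.072, 0.997, -0.001]
wrist_force: [-0.4, 0.3, 0.4]
gripper_width: 0.0238
finger_force: 39.6
```

Call:
step_arm:
  deltas:
    - {"dx": 103, "dy": 188, "dz": 0, "wx": 0, "wy": 0, "wz": 0}
    - {"dx": 103, "dy": 188, "dz": 0, "wx": 0, "wy": 0, "wz": 0}
    - {"dx": 103, "dy": 188, "dz": 0, "wx": 0, "wy": 0, "wz": 0}
    - {"dx": 103, "dy": 188, "dz": 0, "wx": 0, "wy": 0, "wz": 0}
    - {"dx": 103, "dy": 188, "dz": 0, "wx": 0, "wy": 0, "wz": 0}

```text
time: 13.4
tool_pos: [0.5543, 0.2171, 0.1594]
tcp_rot: [-0.003, -0.074, 0.997, 0.0]
wrist_force: [0.1, -0.1, -0.8]
gripper_width: 0.0235
finger_force: 39.6
```

Call:
step_arm:
  deltas:
    - {"dx": 103, "dy": 188, "dz": 0, "wx": 0, "wy": 0, "wz": 0}
    - {"dx": 103, "dy": 188, "dz": 0, "wx": 0, "wy": 0, "wz": 0}
    - {"dx": 103, "dy": 188, "dz": 0, "wx": 0, "wy": 0, "wz": 0}
    - {"dx": 103, "dy": 188, "dz": 0, "wx": 0, "wy": 0, "wz": 0}
    - {"dx": 103, "dy": 188, "dz": 0, "wx": 0, "wy": 0, "wz": 0}

```text
time: 13.9
tool_pos: [0.4267, 0.3878, 0.1602]
tcp_rot: [-0.001, -0.074, 0.997, 0.0]
wrist_force: [1.1, 0.2, -0.3]
gripper_width: 0.0237
finger_force: 39.7
```

Call:
step_arm:
  deltas:
    - {"dx": 0, "dy": 0, "dz": 0, "wx": 0, "wy": 0, "wz": 0}
    - {"dx": 0, "dy": 0, "dz": 0, "wx": 0, "wy": 0, "wz": 0}

```text
time: 14.1
tool_pos: [0.4305, 0.3842, 0.1606]
tcp_rot: [-0.0, -0.073, 0.997, -0.001]
wrist_force: [-0.6, 0.5, 0.3]
gripper_width: 0.0237
finger_force: 39.7
```

Run:
```python
from h import *
go([*tray(-.032,.046),.035],.1445+np.pi/2); print(manip.get_obs()['gripper_width'])
im,ci=snap('wrist','w8.png')
a=cv2.resize(im[60:400,170:470,::-1],None,fx=1.7,fy=1.7); cv2.imwrite('pics/c8.png',a)
```

```text
d tool mm [ -2.4   1.1 125.6]
wz 0.001 (alt 3.143 -3.141 ) j6 -1.06
tilt [-0.    -0.002 -1.   ] tcp [0.4305 0.3842 0.1606] fingeryaw 1.716 t 14.1
0.02373672378321021
```

View pics/c8.png

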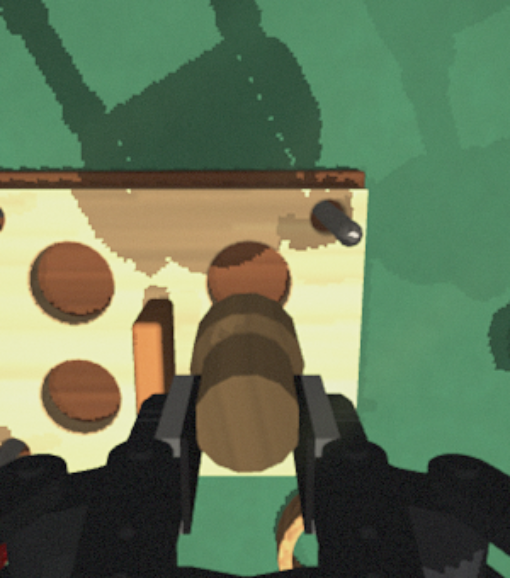

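Call:
step_arm:
  deltas:
    - {"dx": -2, "dy": 1, "dz": 40, "wx": 0, "wy": 0, "wz": 0}
    - {"dx": -2, "dy": 1, "dz": 80, "wx": 0, "wy": 0, "wz": 0}
    - {"dx": -2, "dy": 1, "dz": 105, "wx": 0, "wy": 0, "wz": 0}
    - {"dx": -2, "dy": 1, "dz": 110, "wx": 0, "wy": 0, "wz": 0}
    - {"dx": -2, "dy": 1, "dz": 110, "wx": 0, "wy": 0, "wz": 0}

```text
time: 14.65
tool_pos: [0.4326, 0.385, 0.0507]
tcp_rot: [-0.001, -0.071, 0.997, -0.001]
wrist_force: [0.1, 0.2, -0.9]
gripper_width: 0.0237
finger_force: 39.7
```

Call:
step_arm:
  deltas:
    - {"dx": 0, "dy": 0, "dz": 3, "wx": 0, "wy": 0, "wz": 0}
    - {"dx": 0, "dy": 0, "dz": 6, "wx": 0, "wy": 0, "wz": 0}
    - {"dx": 0, "dy": 0, "dz": 9, "wx": 0, "wy": 0, "wz": 0}
    - {"dx": 0, "dy": 0, "dz": 12, "wx": 0, "wy": 0, "wz": 0}
    - {"dx": 0, "dy": 0, "dz": 12, "wx": 0, "wy": 0, "wz": 0}

```text
time: 15.15
tool_pos: [0.432, 0.3867, 0.0392]
tcp_rot: [0.0, -0.073, 0.997, 0.0]
wrist_force: [0.1, 0.4, -0.9]
gripper_width: 0.0237
finger_force: 39.7
```

Call:
step_arm:
  deltas:
    - {"dx": 0, "dy": 0, "dz": 2, "wx": 0, "wy": 0, "wz": 0}
    - {"dx": 0, "dy": 0, "dz": 5, "wx": 0, "wy": 0, "wz": 0}
    - {"dx": 0, "dy": 0, "dz": 7, "wx": 0, "wy": 0, "wz": 0}
    - {"dx": 0, "dy": 0, "dz": 7, "wx": 0, "wy": 0, "wz": 0}

```text
time: 15.55
tool_pos: [0.4326, 0.387, 0.035]
tcp_rot: [0.0, -0.073, 0.997, -0.0]
wrist_force: [-3.8, -3.7, 14.4]
gripper_width: 0.0234
finger_force: 41.1
```

Call:
step_arm:
  deltas:
    - {"dx": 0, "dy": 0, "dz": -3, "wx": 0, "wy": 0, "wz": 0}
    - {"dx": 0, "dy": 0, "dz": -3, "wx": 0, "wy": 0, "wz": 0}
    - {"dx": 0, "dy": 0, "dz": -3, "wx": 0, "wy": 0, "wz": 0}
    - {"dx": 0, "dy": 0, "dz": -3, "wx": 0, "wy": 0, "wz": 0}
  jaw: 42

```text
time: 15.95
tool_pos: [0.4314, 0.3864, 0.0347]
tcp_rot: [-0.0, -0.073, 0.997, -0.0]
wrist_force: [-0.4, -0.1, -0.2]
gripper_width: 0.0421
finger_force: 0.0
```

Call:
step_arm:
  deltas:
    - {"dx": 0, "dy": 0, "dz": -25, "wx": 0, "wy": 0, "wz": 0}
    - {"dx": 0, "dy": 0, "dz": -70, "wx": 0, "wy": 0, "wz": 0}
    - {"dx": 0, "dy": 0, "dz": -120, "wx": 0, "wy": 0, "wz": 0}
    - {"dx": 0, "dy": 0, "dz": -150, "wx": 0, "wy": 0, "wz": 0}
    - {"dx": 0, "dy": 0, "dz": -150, "wx": 0, "wy": 0, "wz": 0}

```text
time: 16.45
tool_pos: [0.4353, 0.3894, 0.1914]
tcp_rot: [0.005, -0.073, 0.997, 0.003]
wrist_force: [0.3, 0.4, -0.8]
gripper_width: 0.0417
finger_force: 0.0
```

Run:
```python
from h import *
snap('wrist','w9.png'); go([.6735,-.197,.16],.1445+np.pi/2)
```

```text
d tool mm [-152.5 -613.7   27.2]
wz 0.001 (alt 3.142 -3.141 ) j6 -1.06
tilt [ 0.005  0.004 -1.   ] tcp [0.4336 0.388  0.1883] fingeryaw 1.716 t 16.5
```

Call:
step_arm:
  deltas:
    - {"dx": -52, "dy": -204, "dz": 0, "wx": 0, "wy": 0, "wz": 0}
    - {"dx": -52, "dy": -204, "dz": 0, "wx": 0, "wy": 0, "wz": 0}
    - {"dx": -52, "dy": -204, "dz": 0, "wx": 0, "wy": 0, "wz": 0}
    - {"dx": -52, "dy": -204, "dz": 0, "wx": 0, "wy": 0, "wz": 0}
    - {"dx": -52, "dy": -204, "dz": 0, "wx": 0, "wy": 0, "wz": 0}
  jaw: 60

```text
time: 17.0
tool_pos: [0.5127, 0.1874, 0.1828]
tcp_rot: [-0.002, -0.07, 0.998, -0.001]
wrist_force: [0.5, 0.6, -0.4]
gripper_width: 0.0602
finger_force: 0.0
```

Call:
step_arm:
  deltas:
    - {"dx": -52, "dy": -204, "dz": 0, "wx": 0, "wy": 0, "wz": 0}
    - {"dx": -52, "dy": -204, "dz": 0, "wx": 0, "wy": 0, "wz": 0}
    - {"dx": -52, "dy": -204, "dz": 0, "wx": 0, "wy": 0, "wz": 0}
    - {"dx": -52, "dy": -204, "dz": 0, "wx": 0, "wy": 0, "wz": 0}
    - {"dx": -52, "dy": -204, "dz": 0, "wx": 0, "wy": 0, "wz": 0}

```text
time: 17.5
tool_pos: [0.5943, -0.0061, 0.1833]
tcp_rot: [-0.001, -0.07, 0.998, -0.001]
wrist_force: [-0.4, 0.1, -0.0]
gripper_width: 0.0599
finger_force: 0.0
```

Call:
step_arm:
  deltas:
    - {"dx": -52, "dy": -204, "dz": 27, "wx": 0, "wy": 0, "wz": 0}
    - {"dx": -52, "dy": -204, "dz": 27, "wx": 0, "wy": 0, "wz": 0}
    - {"dx": -52, "dy": -204, "dz": 27, "wx": 0, "wy": 0, "wz": 0}
    - {"dx": -52, "dy": -204, "dz": 27, "wx": 0, "wy": 0, "wz": 0}
    - {"dx": -52, "dy": -204, "dz": 27, "wx": 0, "wy": 0, "wz": 0}

```text
time: 18.0
tool_pos: [0.6745, -0.1997, 0.1549]
tcp_rot: [-0.001, -0.071, 0.997, 0.0]
wrist_force: [0.4, -0.2, -0.4]
gripper_width: 0.0601
finger_force: 0.0
```

Call:
step_arm:
  deltas:
    - {"dx": 0, "dy": 0, "dz": 0, "wx": 0, "wy": 0, "wz": 0}
    - {"dx": 0, "dy": 0, "dz": 0, "wx": 0, "wy": 0, "wz": 0}
    - {"dx": 0, "dy": 0, "dz": 0, "wx": 0, "wy": 0, "wz": 0}

```text
time: 18.3
tool_pos: [0.6741, -0.1937, 0.158]
tcp_rot: [-0.001, -0.074, 0.997, 0.001]
wrist_force: [-0.2, 0.9, 0.5]
gripper_width: 0.0598
finger_force: 0.0
```

Run:
```python
from h import *
im,ci=snap('wrist','w10.png'); p=sil(im,ci,PLUG,(.6735,-.197)); go([p[0],p[1],.006])
```

```text
area 1314 pose [ 0.6718 -0.1969  0.2902] IoU 0.947
d tool mm [  2.9  -2.7 152.4]
tilt [-0.001  0.001 -1.   ] tcp [ 0.6744 -0.1939  0.1584] fingeryaw 1.718 t 18.35
```

Call:
step_arm:
  deltas:
    - {"dx": 2.5, "dy": -2.5, "dz": 45, "wx": 0, "wy": 0, "wz": 0}
    - {"dx": 2.5, "dy": -2.5, "dz": 90, "wx": 0, "wy": 0, "wz": 0}
    - {"dx": 2.5, "dy": -2.5, "dz": 130, "wx": 0, "wy": 0, "wz": 0}
    - {"dx": 2.5, "dy": -2.5, "dz": 151, "wx": 0, "wy": 0, "wz": 0}
    - {"dx": 2.5, "dy": -2.5, "dz": 151, "wx": 0, "wy": 0, "wz": 0}

```text
time: 18.85
tool_pos: [0.6684, -0.196, 0.0028]
tcp_rot: [-0.004, -0.073, 0.997, 0.002]
wrist_force: [0.2, -0.2, -0.3]
gripper_width: 0.0601
finger_force: 0.0
```

Call:
step_arm:
  deltas:
    - {"dx": 0, "dy": 0, "dz": 0, "wx": 0, "wy": 0, "wz": 0}
    - {"dx": 0, "dy": 0, "dz": 0, "wx": 0, "wy": 0, "wz": 0}
    - {"dx": 0, "dy": 0, "dz": 0, "wx": 0, "wy": 0, "wz": 0}
    - {"dx": 0, "dy": 0, "dz": 0, "wx": 0, "wy": 0, "wz": 0}
    - {"dx": 0, "dy": 0, "dz": 0, "wx": 0, "wy": 0, "wz": 0}
  jaw: 15
  newtons: 40

```text
time: 19.35
tool_pos: [0.675, -0.1996, 0.0104]
tcp_rot: [0.002, -0.072, 0.997, -0.001]
wrist_force: [-0.1, 1.3, 5.6]
gripper_width: 0.0237
finger_force: 39.2
```

Call:
step_arm:
  deltas:
    - {"dx": 0, "dy": 0, "dz": -30, "wx": 0, "wy": 0, "wz": 0}
    - {"dx": 0, "dy": 0, "dz": -80, "wx": 0, "wy": 0, "wz": 0}
    - {"dx": 0, "dy": 0, "dz": -130, "wx": 0, "wy": 0, "wz": 0}
    - {"dx": 0, "dy": 0, "dz": -155, "wx": 0, "wy": 0, "wz": 0}
    - {"dx": 0, "dy": 0, "dz": -155, "wx": 0, "wy": 0, "wz": 0}

```text
time: 19.85
tool_pos: [0.6769, -0.201, 0.1699]
tcp_rot: [0.006, -0.072, 0.997, -0.003]
wrist_force: [0.3, 0.3, 0.0]
gripper_width: 0.0239
finger_force: 39.2
```

Run:
```python
from h import *
print(manip.get_obs()['gripper_width']); go([*tray(.032,-.046),.16],.1445+np.pi/2)
```

```text
0.023915563150363743
d tool mm [ 92.9 523.6   5.5]
wz 0.001 (alt 3.142 -3.141 ) j6 -2.07
tilt [ 0.012 -0.005 -1.   ] tcp [ 0.6769 -0.201   0.1699] fingeryaw 1.716 t 19.85
```

Call:
step_arm:
  deltas:
    - {"dx": 38, "dy": 215, "dz": 0, "wx": 0, "wy": 0, "wz": 0}
    - {"dx": 38, "dy": 215, "dz": 0, "wx": 0, "wy": 0, "wz": 0}
    - {"dx": 38, "dy": 215, "dz": 0, "wx": 0, "wy": 0, "wz": 0}
    - {"dx": 38, "dy": 215, "dz": 0, "wx": 0, "wy": 0, "wz": 0}
    - {"dx": 38, "dy": 215, "dz": 0, "wx": 0, "wy": 0, "wz": 0}

```text
time: 20.35
tool_pos: [0.6003, 0.0121, 0.1601]
tcp_rot: [-0.002, -0.074, 0.997, 0.001]
wrist_force: [0.1, -0.1, -0.7]
gripper_width: 0.0237
finger_force: 39.3
```

Call:
step_arm:
  deltas:
    - {"dx": 38, "dy": 215, "dz": 0, "wx": 0, "wy": 0, "wz": 0}
    - {"dx": 38, "dy": 215, "dz": 0, "wx": 0, "wy": 0, "wz": 0}
    - {"dx": 38, "dy": 215, "dz": 0, "wx": 0, "wy": 0, "wz": 0}
    - {"dx": 38, "dy": 215, "dz": 0, "wx": 0, "wy": 0, "wz": 0}
    - {"dx": 38, "dy": 215, "dz": 0, "wx": 0, "wy": 0, "wz": 0}

```text
time: 20.85
tool_pos: [0.5327, 0.2184, 0.1608]
tcp_rot: [-0.001, -0.074, 0.997, 0.0]
wrist_force: [-0.5, -0.4, -0.4]
gripper_width: 0.0241
finger_force: 39.3
```

Call:
step_arm:
  deltas:
    - {"dx": 15, "dy": 91, "dz": 0, "wx": 0, "wy": 0, "wz": 0}
    - {"dx": 15, "dy": 91, "dz": 0, "wx": 0, "wy": 0, "wz": 0}
    - {"dx": 15, "dy": 91, "dz": 0, "wx": 0, "wy": 0, "wz": 0}
    - {"dx": 15, "dy": 91, "dz": 0, "wx": 0, "wy": 0, "wz": 0}
    - {"dx": 15, "dy": 91, "dz": 0, "wx": 0, "wy": 0, "wz": 0}

```text
time: 21.35
tool_pos: [0.5071, 0.3018, 0.1613]
tcp_rot: [-0.001, -0.072, 0.997, -0.001]
wrist_force: [1.1, -0.4, 0.1]
gripper_width: 0.0238
finger_force: 39.4
```

Run:
```python
from h import *
go([*tray(.032,-.046),.05],.1445+np.pi/2)
```

```text
d tool mm [ -2.6   1.6 111.3]
wz 0.0 (alt 3.142 -3.141 ) j6 -1.25
tilt [-0.001 -0.002 -1.   ] tcp [0.5071 0.3018 0.1613] fingeryaw 1.715 t 21.35
```

Call:
step_arm:
  deltas:
    - {"dx": -2, "dy": 1.5, "dz": 40, "wx": 0, "wy": 0, "wz": 0}
    - {"dx": -2, "dy": 1.5, "dz": 80, "wx": 0, "wy": 0, "wz": 0}
    - {"dx": -2, "dy": 1.5, "dz": 105, "wx": 0, "wy": 0, "wz": 0}
    - {"dx": -2, "dy": 1.5, "dz": 110, "wx": 0, "wy": 0, "wz": 0}
    - {"dx": -2, "dy": 1.5, "dz": 110, "wx": 0, "wy": 0, "wz": 0}

```text
time: 21.85
tool_pos: [0.5089, 0.3033, 0.0515]
tcp_rot: [-0.001, -0.072, 0.997, -0.001]
wrist_force: [-0.0, -0.3, -0.2]
gripper_width: 0.0234
finger_force: 39.5
```

Call:
step_arm:
  deltas:
    - {"dx": 0, "dy": 0, "dz": 3, "wx": 0, "wy": 0, "wz": 0}
    - {"dx": 0, "dy": 0, "dz": 6, "wx": 0, "wy": 0, "wz": 0}
    - {"dx": 0, "dy": 0, "dz": 9, "wx": 0, "wy": 0, "wz": 0}
    - {"dx": 0, "dy": 0, "dz": 12, "wx": 0, "wy": 0, "wz": 0}
    - {"dx": 0, "dy": 0, "dz": 12, "wx": 0, "wy": 0, "wz": 0}

```text
time: 22.35
tool_pos: [0.5089, 0.3049, 0.0402]
tcp_rot: [0.0, -0.073, 0.997, -0.0]
wrist_force: [0.2, 0.2, -0.2]
gripper_width: 0.0234
finger_force: 39.5
```

Call:
step_arm:
  deltas:
    - {"dx": 0, "dy": 0, "dz": 2, "wx": 0, "wy": 0, "wz": 0}
    - {"dx": 0, "dy": 0, "dz": 4, "wx": 0, "wy": 0, "wz": 0}
    - {"dx": 0, "dy": 0, "dz": 5, "wx": 0, "wy": 0, "wz": 0}
    - {"dx": 0, "dy": 0, "dz": 5, "wx": 0, "wy": 0, "wz": 0}

```text
time: 22.75
tool_pos: [0.5091, 0.305, 0.0354]
tcp_rot: [0.0, -0.073, 0.997, -0.0]
wrist_force: [0.6, 0.1, 0.5]
gripper_width: 0.0239
finger_force: 39.7
```

Call:
step_arm:
  deltas:
    - {"dx": 0, "dy": 0, "dz": 1.5, "wx": 0, "wy": 0, "wz": 0}
    - {"dx": 0, "dy": 0, "dz": 1.5, "wx": 0, "wy": 0, "wz": 0}

```text
time: 22.95
tool_pos: [0.5097, 0.3052, 0.0353]
tcp_rot: [0.0, -0.073, 0.997, 0.0]
wrist_force: [-1.9, -1.1, 6.0]
gripper_width: 0.024
finger_force: 39.9
```

Call:
step_arm:
  deltas:
    - {"dx": 0, "dy": 0, "dz": 0, "wx": 0, "wy": 0, "wz": 0}
    - {"dx": 0, "dy": 0, "dz": 0, "wx": 0, "wy": 0, "wz": 0}
    - {"dx": 0, "dy": 0, "dz": 0, "wx": 0, "wy": 0, "wz": 0}
    - {"dx": 0, "dy": 0, "dz": 0, "wx": 0, "wy": 0, "wz": 0}
  jaw: 42

```text
time: 23.35
tool_pos: [0.5086, 0.3048, 0.0334]
tcp_rot: [-0.0, -0.073, 0.997, -0.0]
wrist_force: [-0.9, 0.4, -0.0]
gripper_width: 0.042
finger_force: 0.0
```

Call:
step_arm:
  deltas:
    - {"dx": 0, "dy": 0, "dz": -25, "wx": 0, "wy": 0, "wz": 0}
    - {"dx": 0, "dy": 0, "dz": -75, "wx": 0, "wy": 0, "wz": 0}
    - {"dx": 0, "dy": 0, "dz": -125, "wx": 0, "wy": 0, "wz": 0}
    - {"dx": 0, "dy": 0, "dz": -175, "wx": 0, "wy": 0, "wz": 0}
    - {"dx": 0, "dy": 0, "dz": -225, "wx": 0, "wy": 0, "wz": 0}

```text
time: 23.85
tool_pos: [0.5085, 0.3047, 0.2604]
tcp_rot: [-0.0, -0.073, 0.997, -0.0]
wrist_force: [0.9, -0.0, 0.3]
gripper_width: 0.0424
finger_force: 0.0
```

Call:
step_arm:
  deltas:
    - {"dx": 0, "dy": -120, "dz": 0, "wx": 0, "wy": 0, "wz": 0}
    - {"dx": 0, "dy": -120, "dz": 0, "wx": 0, "wy": 0, "wz": 0}
    - {"dx": 0, "dy": -120, "dz": 0, "wx": 0, "wy": 0, "wz": 0}
    - {"dx": 0, "dy": -120, "dz": 0, "wx": 0, "wy": 0, "wz": 0}
    - {"dx": 0, "dy": -120, "dz": 0, "wx": 0, "wy": 0, "wz": 0}

```text
time: 24.35
tool_pos: [0.5262, 0.1861, 0.2586]
tcp_rot: [-0.0, -0.072, 0.997, 0.0]
wrist_force: [0.5, -0.1, 0.4]
gripper_width: 0.0416
finger_force: 0.0
```

Run:
```python
from h import *
snap('wrist','w11.png'); go([.4505,-.2986,.26],.08+np.pi/2)
```

```text
d tool mm [ 145.  -469.3   -1.7]
wz 0.065 (alt 3.207 -3.077 ) j6 -1.45
tilt [-0.     0.001 -1.   ] tcp [0.5262 0.1867 0.2586] fingeryaw 1.716 t 24.4
```

View pics/w11.png

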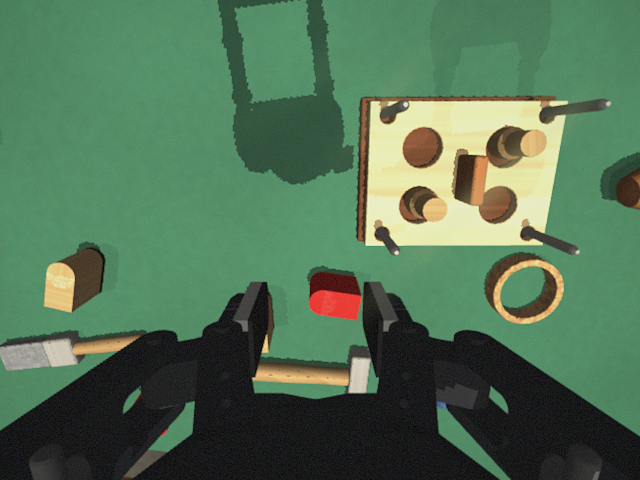

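Call:
step_arm:
  deltas:
    - {"dx": 72, "dy": -234, "dz": 0, "wx": 0, "wy": 0, "wz": 0}
    - {"dx": 72, "dy": -234, "dz": 0, "wx": 0, "wy": 0, "wz": 0}
    - {"dx": 72, "dy": -234, "dz": 0, "wx": 0, "wy": 0, "wz": 0}
    - {"dx": 72, "dy": -234, "dz": 0, "wx": 0, "wy": 0, "wz": 0}
    - {"dx": 72, "dy": -234, "dz": 0, "wx": 0, "wy": 0, "wz": 0}
  jaw: 50

```text
time: 24.9
tool_pos: [0.4888, -0.0563, 0.2588]
tcp_rot: [0.0, -0.074, 0.997, 0.0]
wrist_force: [0.9, -0.6, -0.9]
gripper_width: 0.0497
finger_force: 0.0
```

Call:
step_arm:
  deltas:
    - {"dx": 72, "dy": -235, "dz": 0, "wx": 0, "wy": 0, "wz": 0.065}
    - {"dx": 72, "dy": -235, "dz": 0, "wx": 0, "wy": 0, "wz": 0.065}
    - {"dx": 72, "dy": -235, "dz": 0, "wx": 0, "wy": 0, "wz": 0.065}
    - {"dx": 72, "dy": -235, "dz": 0, "wx": 0, "wy": 0, "wz": 0.065}
    - {"dx": 72, "dy": -235, "dz": 0, "wx": 0, "wy": 0, "wz": 0.065}

```text
time: 25.4
tool_pos: [0.4522, -0.2998, 0.2587]
tcp_rot: [0.0, -0.041, 0.999, 0.0]
wrist_force: [1.2, -0.3, -0.1]
gripper_width: 0.05
finger_force: 0.0
```

Call:
step_arm:
  deltas:
    - {"dx": 0, "dy": 0, "dz": -30, "wx": 0, "wy": 0, "wz": 0}
    - {"dx": 0, "dy": 0, "dz": -50, "wx": 0, "wy": 0, "wz": 0}
    - {"dx": 0, "dy": 0, "dz": -50, "wx": 0, "wy": 0, "wz": 0}
    - {"dx": 0, "dy": 0, "dz": -50, "wx": 0, "wy": 0, "wz": 0}

```text
time: 25.8
tool_pos: [0.4524, -0.2979, 0.3084]
tcp_rot: [0.0, -0.041, 0.999, 0.0]
wrist_force: [-0.1, 0.6, -0.5]
gripper_width: 0.0506
finger_force: 0.0
```

```bash
cat >> h.py <<'E'
def holes(im,lo=60,hi=400):
    h=cv2.cvtColor(im,cv2.COLOR_RGB2HSV); m=((h[...,0]>14)&(h[...,0]<34)&(h[...,2]>115)&(h[...,1]<150)).astype(np.uint8)
    m=cv2.morphologyEx(m,cv2.MORPH_CLOSE,np.ones((3,3)))
    cs,hi_=cv2.findContours(m,cv2.RETR_CCOMP,cv2.CHAIN_APPROX_NONE); out=[]
    k=max(range(len(cs)),key=lambda i:cv2.contourArea(cs[i]) if hi_[0][i][3]<0 else 0)
    for i,c in enumerate(cs):
        if hi_[0][i][3]==k and lo<cv2.contourArea(c)<hi:
            e=cv2.fitEllipse(c) if len(c)>5 else None; out.append((cv2.contourArea(c),np.round(e[0],1),np.round(e[1],1)))
    print('board',cv2.contourArea(cs[k]),cv2.boundingRect(cs[k])); return out
E
python3 - <<'E'
from h import *
im,ci=snap('wrist','w12.png')
for o in holes(im,40,1500): print(o)
for b in [(66,86),(66,-86),(-66,86),(-66,-86)]: c,s=np.cos(.077),np.sin(.077); print(b,w2p(ci,[.4505+(c*b[0]-s*b[1])/1e3,-.2986+(s*b[0]+c*b[1])/1e3,.072]).round())
go([.4505,-.2986,.26],.08+np.pi/2)
E
```

```text
board 23361.0 (196, 128, 185, 139)
(128.0, array([358.1, 250.7]), array([11.5, 14.4]))
(142.5, array([220.8, 250.7]), array([12.9, 14.3]))
(339.0, array([287.4, 190.2]), array([17., 28.]))
(185.5, array([362.6, 141.8]), array([14.9, 16. ]))
(150.5, array([213.8, 140.7]), array([12.6, 15.5]))
(66, 86) [383. 253.]
(66, -86) [245. 252.]
(-66, 86) [390. 143.]
(-66, -86) [240. 143.]
d tool mm [ 1.4 -1.1 47.5]
wz 0.002 (alt 3.144 -3.14 ) j6 -2.32
tilt [-0.001  0.001 -1.   ] tcp [ 0.4518 -0.2975  0.3075] fingeryaw 1.653 t 25.85
```

Run:
```python
from h import *
ci=load('w12.png')
hl=[((66,86),(358.1,250.7)),((66,-86),(220.8,250.7)),((-66,86),(362.6,141.8)),((-66,-86),(213.8,140.7))]
l=fit([(ci,(b[0]/1e3,b[1]/1e3,.072),uv) for b,uv in hl],[.45,-.33,.08])
go([l[0],l[1],.15],l[2]+np.pi/2)
```

```text
pose [ 0.4509 -0.3295  0.0758] res [[0.5, 0.8], [-0.2, 0.0], [0.6, -0.3], [-1.0, -0.1]]
d tool mm [  3.3 -32.1 157.5]
wz 0.006 (alt 3.148 -3.135 ) j6 -2.32
tilt [-0.001  0.001 -1.   ] tcp [ 0.4518 -0.2975  0.3075] fingeryaw 1.653 t 25.85
```

Call:
step_arm:
  deltas:
    - {"dx": 3, "dy": -32, "dz": 20, "wx": 0, "wy": 0, "wz": 0.006}
    - {"dx": 3, "dy": -32, "dz": 70, "wx": 0, "wy": 0, "wz": 0.006}
    - {"dx": 3, "dy": -32, "dz": 115, "wx": 0, "wy": 0, "wz": 0.006}
    - {"dx": 3, "dy": -32, "dz": 150, "wx": 0, "wy": 0, "wz": 0.006}
    - {"dx": 3, "dy": -32, "dz": 150, "wx": 0, "wy": 0, "wz": 0.006}

```text
time: 26.35
tool_pos: [0.4463, -0.3256, 0.1509]
tcp_rot: [-0.006, -0.038, 0.999, 0.006]
wrist_force: [-1.1, 1.1, 0.1]
gripper_width: 0.0499
finger_force: 0.0
```

Run:
```python
from h import *
im,ci=snap('wrist','w13.png')
for o in holes(im,40,1500): print(o)
go([.4509,-.3295,.0675],.0758+np.pi/2)
for b in [(66,86),(66,-86),(-66,86),(-66,-86)]: c,s=np.cos(.0758),np.sin(.0758); print(b,w2p(ci,[.4509+(c*b[0]-s*b[1])/1e3,-.3295+(s*b[0]+c*b[1])/1e3,.072]).round())
```

```text
board 43329.0 (159, 134, 298, 205)
(493.5, array([427.4, 153.8]), array([24.1, 26.1]))
(519.5, array([187.5, 153.6]), array([24.4, 27.2]))
d tool mm [-2.7 -2.5 87.1]
wz -0.001 (alt 3.141 -3.142 ) j6 -2.36
tilt [-0.007  0.006 -1.   ] tcp [ 0.4487 -0.3277  0.1546] fingeryaw 1.646 t 26.4
(66, 86) [415. 320.]
(66, -86) [203. 321.]
(-66, 86) [428. 153.]
(-66, -86) [187. 153.]
```

Call:
step_arm:
  deltas:
    - {"dx": 0, "dy": 0, "dz": 30, "wx": 0, "wy": 0, "wz": 0}
    - {"dx": 0, "dy": 0, "dz": 60, "wx": 0, "wy": 0, "wz": 0}
    - {"dx": 0, "dy": 0, "dz": 80, "wx": 0, "wy": 0, "wz": 0}
    - {"dx": 0, "dy": 0, "dz": 90, "wx": 0, "wy": 0, "wz": 0}
    - {"dx": 0, "dy": 0, "dz": 90, "wx": 0, "wy": 0, "wz": 0}

```text
time: 26.9
tool_pos: [0.4516, -0.3307, 0.0691]
tcp_rot: [-0.0, -0.037, 0.999, 0.0]
wrist_force: [0.6, 0.2, 0.6]
gripper_width: 0.05
finger_force: 0.0
```

Call:
step_arm:
  deltas:
    - {"dx": 0, "dy": 0, "dz": 0, "wx": 0, "wy": 0, "wz": 0}
    - {"dx": 0, "dy": 0, "dz": 0, "wx": 0, "wy": 0, "wz": 0}

```text
time: 27.1
tool_pos: [0.4528, -0.332, 0.0708]
tcp_rot: [0.001, -0.037, 0.999, -0.001]
wrist_force: [0.2, 0.7, -0.6]
gripper_width: 0.0498
finger_force: 0.0
```

Run:
```python
from h import *
go([.4509,-.3295,.0675],.0758+np.pi/2)
```

```text
d tool mm [1.7 2.6 3.3]
wz -0.001 (alt 3.14 -3.143 ) j6 -2.36
tilt [ 0.003 -0.002 -1.   ] tcp [ 0.4528 -0.332   0.0708] fingeryaw 1.645 t 27.1
```

Adjust slightly, close, and lift.

Call:
step_arm:
  deltas:
    - {"dx": 1, "dy": 2, "dz": 3, "wx": 0, "wy": 0, "wz": 0}
    - {"dx": 1, "dy": 2, "dz": 3, "wx": 0, "wy": 0, "wz": 0}
    - {"dx": 1, "dy": 2, "dz": 3, "wx": 0, "wy": 0, "wz": 0}

```text
time: 27.4
tool_pos: [0.4501, -0.3289, 0.066]
tcp_rot: [0.0, -0.037, 0.999, -0.0]
wrist_force: [-0.2, -0.2, 0.7]
gripper_width: 0.0502
finger_force: 0.0
```

Call:
step_arm:
  deltas:
    - {"dx": 0, "dy": 0, "dz": 0, "wx": 0, "wy": 0, "wz": 0}
    - {"dx": 0, "dy": 0, "dz": 0, "wx": 0, "wy": 0, "wz": 0}
    - {"dx": 0, "dy": 0, "dz": 0, "wx": 0, "wy": 0, "wz": 0}
    - {"dx": 0, "dy": 0, "dz": 0, "wx": 0, "wy": 0, "wz": 0}
    - {"dx": 0, "dy": 0, "dz": 0, "wx": 0, "wy": 0, "wz": 0}
  jaw: 5
  newtons: 90

```text
time: 27.9
tool_pos: [0.4502, -0.3292, 0.0661]
tcp_rot: [0.0, -0.037, 0.999, -0.0]
wrist_force: [-0.2, -0.9, 3.0]
gripper_width: 0.0122
finger_force: 89.2
```

Call:
step_arm:
  deltas:
    - {"dx": 0, "dy": 0, "dz": -20, "wx": 0, "wy": 0, "wz": 0}
    - {"dx": 0, "dy": 0, "dz": -60, "wx": 0, "wy": 0, "wz": 0}
    - {"dx": 0, "dy": 0, "dz": -110, "wx": 0, "wy": 0, "wz": 0}
    - {"dx": 0, "dy": 0, "dz": -150, "wx": 0, "wy": 0, "wz": 0}
    - {"dx": 0, "dy": 0, "dz": -150, "wx": 0, "wy": 0, "wz": 0}

```text
time: 28.4
tool_pos: [0.4539, -0.3319, 0.2222]
tcp_rot: [0.005, -0.037, 0.999, -0.004]
wrist_force: [1.8, -1.0, -4.2]
gripper_width: 0.0123
finger_force: 88.5
```

Run:
```python
from h import *
print(manip.get_obs()['gripper_width']); go([.471,.3445,.22],.1445+np.pi/2)
```

```text
0.012300094962610905
d tool mm [-67.2 673.3  -3.3]
wz -0.07 (alt 3.071 -3.212 ) j6 -2.35
tilt [ 0.01  -0.008 -1.   ] tcp [ 0.4539 -0.3319  0.2222] fingeryaw 1.645 t 28.4
```

Call:
step_arm:
  deltas:
    - {"dx": -23, "dy": 30, "dz": 0, "wx": 0, "wy": 0, "wz": 0}
    - {"dx": -23, "dy": 75, "dz": 0, "wx": 0, "wy": 0, "wz": 0}
    - {"dx": -23, "dy": 123, "dz": 0, "wx": 0, "wy": 0, "wz": 0}
    - {"dx": -23, "dy": 172, "dz": 0, "wx": 0, "wy": 0, "wz": 0}
    - {"dx": -23, "dy": 220, "dz": 0, "wx": 0, "wy": 0, "wz": 0}

```text
time: 28.9
tool_pos: [0.4543, -0.1053, 0.2127]
tcp_rot: [-0.002, -0.037, 0.999, 0.001]
wrist_force: [1.5, 0.4, -3.5]
gripper_width: 0.0119
finger_force: 88.6
```

Call:
step_arm:
  deltas:
    - {"dx": -23, "dy": 48, "dz": 0, "wx": 0, "wy": 0, "wz": 0}
    - {"dx": -23, "dy": 95, "dz": 0, "wx": 0, "wy": 0, "wz": 0}
    - {"dx": -23, "dy": 143, "dz": 0, "wx": 0, "wy": 0, "wz": 0}
    - {"dx": -23, "dy": 190, "dz": 0, "wx": 0, "wy": 0, "wz": 0}
    - {"dx": -23, "dy": 230, "dz": 0, "wx": 0, "wy": 0, "wz": 0}

```text
time: 29.4
tool_pos: [0.46, 0.1253, 0.2129]
tcp_rot: [-0.002, -0.037, 0.999, -0.0]
wrist_force: [0.3, -0.6, -3.8]
gripper_width: 0.0114
finger_force: 88.6
```

Call:
step_arm:
  deltas:
    - {"dx": -23, "dy": 48, "dz": 0, "wx": 0, "wy": 0, "wz": -0.02}
    - {"dx": -23, "dy": 95, "dz": 0, "wx": 0, "wy": 0, "wz": -0.04}
    - {"dx": -23, "dy": 143, "dz": 0, "wx": 0, "wy": 0, "wz": -0.07}
    - {"dx": -23, "dy": 185, "dz": 0, "wx": 0, "wy": 0, "wz": -0.07}
    - {"dx": -23, "dy": 220, "dz": 0, "wx": 0, "wy": 0, "wz": -0.07}

```text
time: 29.9
tool_pos: [0.4668, 0.3458, 0.2122]
tcp_rot: [-0.002, -0.073, 0.997, -0.001]
wrist_force: [0.4, -0.8, -3.8]
gripper_width: 0.0118
finger_force: 88.6
```

Call:
step_arm:
  deltas:
    - {"dx": 0, "dy": 0, "dz": 0, "wx": 0, "wy": 0, "wz": 0}
    - {"dx": 0, "dy": 0, "dz": 0, "wx": 0, "wy": 0, "wz": 0}
    - {"dx": 0, "dy": 0, "dz": 0, "wx": 0, "wy": 0, "wz": 0}

```text
time: 30.2
tool_pos: [0.4681, 0.3428, 0.2136]
tcp_rot: [-0.002, -0.072, 0.997, -0.001]
wrist_force: [-0.1, -0.1, -4.1]
gripper_width: 0.0125
finger_force: 88.8
```

Run:
```python
from h import *
im,ci=snap('wrist','w14.png'); go([.4710,.3445,.22],.1445+np.pi/2); o=manip.get_obs()
for q in holes(im,40,1500): print(q)
z=o['tool_pos'][2]-.066+.072; print(z)
for z in (z,z+.003):
  for b in [(-.066,.086),(-.066,-.086)]: print(b,w2p(ci,[*tray(*b),z]).round(1))
```

```text
d tool mm [-2.7  1.4 -5.9]
wz -0.001 (alt 3.14 -3.143 ) j6 -1.16
tilt [-0.002 -0.002 -1.   ] tcp [0.4685 0.3427 0.2142] fingeryaw 1.714 t 30.25
board 77379.5 (89, 118, 453, 248)
(1134.0, array([495.9, 148.9]), array([35.3, 41. ]))
(1186.0, array([134.2, 148.9]), array([36.1, 42. ]))
0.22015067405987393
(-0.066, 0.086) [499.8 153.7]
(-0.066, -0.086) [136.5 154.1]
(-0.066, 0.086) [503.2 153.9]
(-0.066, -0.086) [133.3 154.2]
```

Call:
step_arm:
  deltas:
    - {"dx": -2.5, "dy": 1.5, "dz": 0, "wx": 0, "wy": 0, "wz": 0}
    - {"dx": -2.5, "dy": 1.5, "dz": 25, "wx": 0, "wy": 0, "wz": 0}
    - {"dx": -2.5, "dy": 1.5, "dz": 50, "wx": 0, "wy": 0, "wz": 0}
    - {"dx": -2.5, "dy": 1.5, "dz": 68, "wx": 0, "wy": 0, "wz": 0}
    - {"dx": -2.5, "dy": 1.5, "dz": 76, "wx": 0, "wy": 0, "wz": 0}

```text
time: 30.75
tool_pos: [0.4705, 0.3444, 0.1375]
tcp_rot: [-0.002, -0.071, 0.997, -0.001]
wrist_force: [-0.3, -1.1, -5.0]
gripper_width: 0.0118
finger_force: 88.7
```

Call:
step_arm:
  deltas:
    - {"dx": 0, "dy": 0, "dz": 0, "wx": 0, "wy": 0, "wz": 0}
    - {"dx": 0, "dy": 0, "dz": 4, "wx": 0, "wy": 0, "wz": 0}
    - {"dx": 0, "dy": 0, "dz": 8, "wx": 0, "wy": 0, "wz": 0}
    - {"dx": 0, "dy": 0, "dz": 12, "wx": 0, "wy": 0, "wz": 0}
    - {"dx": 0, "dy": 0, "dz": 15, "wx": 0, "wy": 0, "wz": 0}

```text
time: 31.25
tool_pos: [0.4717, 0.3463, 0.125]
tcp_rot: [0.0, -0.072, 0.997, 0.0]
wrist_force: [0.7, 0.4, -3.9]
gripper_width: 0.0118
finger_force: 88.8
```

Call:
step_arm:
  deltas:
    - {"dx": 0, "dy": 0, "dz": 3, "wx": 0, "wy": 0, "wz": 0}
    - {"dx": 0, "dy": 0, "dz": 6, "wx": 0, "wy": 0, "wz": 0}
    - {"dx": 0, "dy": 0, "dz": 9, "wx": 0, "wy": 0, "wz": 0}
    - {"dx": 0, "dy": 0, "dz": 12, "wx": 0, "wy": 0, "wz": 0}
    - {"dx": 0, "dy": 0, "dz": 12, "wx": 0, "wy": 0, "wz": 0}

```text
time: 31.75
tool_pos: [0.4707, 0.3456, 0.1117]
tcp_rot: [-0.001, -0.072, 0.997, -0.001]
wrist_force: [-2.7, -1.3, -4.9]
gripper_width: 0.0124
finger_force: 88.8
```

Call:
step_arm:
  deltas:
    - {"dx": 0, "dy": 0, "dz": 2, "wx": 0, "wy": 0, "wz": 0}
    - {"dx": 0, "dy": 0, "dz": 4, "wx": 0, "wy": 0, "wz": 0}
    - {"dx": 0, "dy": 0, "dz": 6, "wx": 0, "wy": 0, "wz": 0}
    - {"dx": 0, "dy": 0, "dz": 6, "wx": 0, "wy": 0, "wz": 0}

```text
time: 32.15
tool_pos: [0.4708, 0.3456, 0.1062]
tcp_rot: [-0.001, -0.072, 0.997, -0.001]
wrist_force: [-3.4, -3.6, -3.3]
gripper_width: 0.0123
finger_force: 89.2
```

Call:
step_arm:
  deltas:
    - {"dx": 0, "dy": 0, "dz": 1.5, "wx": 0, "wy": 0, "wz": 0}
    - {"dx": 0, "dy": 0, "dz": 3, "wx": 0, "wy": 0, "wz": 0}
    - {"dx": 0, "dy": 0, "dz": 3, "wx": 0, "wy": 0, "wz": 0}

```text
time: 32.45
tool_pos: [0.4706, 0.3456, 0.1052]
tcp_rot: [-0.001, -0.072, 0.997, -0.001]
wrist_force: [-7.0, -6.5, 6.7]
gripper_width: 0.0118
finger_force: 90.5
```

Call:
step_arm:
  deltas:
    - {"dx": 0, "dy": 0, "dz": 0, "wx": 0, "wy": 0, "wz": 0}
    - {"dx": 0, "dy": 0, "dz": 0, "wx": 0, "wy": 0, "wz": 0}
    - {"dx": 0, "dy": 0, "dz": 0, "wx": 0, "wy": 0, "wz": 0}
    - {"dx": 0, "dy": 0, "dz": 0, "wx": 0, "wy": 0, "wz": 0}
  jaw: 42

```text
time: 32.85
tool_pos: [0.4727, 0.347, 0.1045]
tcp_rot: [0.001, -0.072, 0.997, 0.001]
wrist_force: [0.2, 0.2, -1.3]
gripper_width: 0.0421
finger_force: 0.0
```

Call:
step_arm:
  deltas:
    - {"dx": 0, "dy": 0, "dz": -40, "wx": 0, "wy": 0, "wz": 0}
    - {"dx": 0, "dy": 0, "dz": -90, "wx": 0, "wy": 0, "wz": 0}
    - {"dx": 0, "dy": 0, "dz": -140, "wx": 0, "wy": 0, "wz": 0}
    - {"dx": 0, "dy": 0, "dz": -190, "wx": 0, "wy": 0, "wz": 0}
    - {"dx": 0, "dy": 0, "dz": -230, "wx": 0, "wy": 0, "wz": 0}

```text
time: 33.35
tool_pos: [0.4726, 0.3469, 0.3378]
tcp_rot: [0.002, -0.072, 0.997, 0.001]
wrist_force: [0.4, 0.7, 0.8]
gripper_width: 0.0419
finger_force: 0.0
```

Call:
step_arm:
  deltas:
    - {"dx": 0, "dy": 0, "dz": 0, "wx": 0, "wy": 0, "wz": 0}
    - {"dx": 0, "dy": 0, "dz": 0, "wx": 0, "wy": 0, "wz": 0}

```text
time: 33.55
tool_pos: [0.4725, 0.3468, 0.3356]
tcp_rot: [0.002, -0.072, 0.997, 0.001]
wrist_force: [-0.2, -0.6, -0.9]
gripper_width: 0.0422
finger_force: 0.0
```

Run:
```python
from h import *
im,ci=snap('wrist','w15.png')
for q in holes(im,40,3000): print(q)
for b in [(.066,.086),(.066,-.086),(-.066,.086),(-.066,-.086),(.08,.105),(-.08,-.105)]: print(b,w2p(ci,[*tray(*b),.111]).round(1))
go([.688,.1344,.2],.193+np.pi/2)
print('world z down; blocks: b1 finger yaw', .193+np.pi/2)
```

```text
board 25042.5 (219, 126, 196, 181)
(122.0, array([244.8, 255.4]), array([11.9, 14.4]))
(143.0, array([384.3, 254.8]), array([13. , 14.4]))
(1976.0, array([354.1, 226.9]), array([38.9, 70.8]))
(1986.5, array([273.8, 226.9]), array([38.9, 71.3]))
(227.5, array([313.3, 189.8]), array([14.3, 21.4]))
(2246.5, array([271.7, 174.4]), array([42.5, 73.8]))
(2205.0, array([355.7, 174.4]), array([41.3, 74.5]))
(99.5, array([392.7, 143.8]), array([ 9.3, 15.3]))
(167.0, array([236.6, 142.9]), array([13.5, 17. ]))
(0.066, 0.086) [383.9 255. ]
(0.066, -0.086) [242.3 255.2]
(-0.066, 0.086) [390.2 142.2]
(-0.066, -0.086) [235.5 142.3]
(0.08, 0.105) [398.8 265.8]
(-0.08, -0.105) [217.4 129.1]
d tool mm [-183.9 -240.7  133.4]
wz -0.049 (alt 3.093 -3.19 ) j6 -1.16
tilt [ 0.  0. -1.] tcp [0.4715 0.3462 0.3334] fingeryaw 1.715 t 33.6
world z down; blocks: b1 finger yaw 1.7637963267948966
```

Call:
step_arm:
  deltas:
    - {"dx": -100, "dy": -131, "dz": 0, "wx": 0, "wy": 0, "wz": -0.049}
    - {"dx": -100, "dy": -131, "dz": 0, "wx": 0, "wy": 0, "wz": -0.049}
    - {"dx": -100, "dy": -131, "dz": 0, "wx": 0, "wy": 0, "wz": -0.049}
    - {"dx": -100, "dy": -131, "dz": 0, "wx": 0, "wy": 0, "wz": -0.049}
  jaw: 62

```text
time: 34.0
tool_pos: [0.5911, 0.2268, 0.3302]
tcp_rot: [-0.002, -0.094, 0.996, -0.001]
wrist_force: [0.1, 0.9, -0.7]
gripper_width: 0.062
finger_force: 0.0
```

Call:
step_arm:
  deltas:
    - {"dx": -79, "dy": -114, "dz": 140, "wx": 0, "wy": 0, "wz": 0}
    - {"dx": -79, "dy": -114, "dz": 140, "wx": 0, "wy": 0, "wz": 0}
    - {"dx": -79, "dy": -114, "dz": 140, "wx": 0, "wy": 0, "wz": 0}
    - {"dx": -79, "dy": -114, "dz": 140, "wx": 0, "wy": 0, "wz": 0}
    - {"dx": -79, "dy": -114, "dz": 140, "wx": 0, "wy": 0, "wz": 0}

```text
time: 34.5
tool_pos: [0.6848, 0.1302, 0.183]
tcp_rot: [-0.008, -0.095, 0.995, -0.001]
wrist_force: [-0.3, 0.7, -0.1]
gripper_width: 0.0622
finger_force: 0.0
```

Call:
step_arm:
  deltas:
    - {"dx": 0, "dy": 0, "dz": 0, "wx": 0, "wy": 0, "wz": 0}
    - {"dx": 0, "dy": 0, "dz": 0, "wx": 0, "wy": 0, "wz": 0}
    - {"dx": 0, "dy": 0, "dz": 0, "wx": 0, "wy": 0, "wz": 0}

```text
time: 34.8
tool_pos: [0.6892, 0.1358, 0.1961]
tcp_rot: [0.002, -0.097, 0.995, 0.0]
wrist_force: [0.4, 0.2, 0.5]
gripper_width: 0.0623
finger_force: 0.0
```

Run:
```python
from h import *
im,ci=snap('wrist','w16.png'); p=sil(im,ci,BLOCK,(.688,.1344),yaws=(.1,.25)); go([p[0],p[1],.006],p[2]+np.pi/2)
c=load('w15.png')
fit([(c,(b[0]/1e3,b[1]/1e3,.111),uv) for b,uv in [((31,48),(354.1,226.9)),((31,-48),(273.8,226.9)),((-31,48),(355.7,174.4)),((-31,-48),(271.7,174.4))]],[.47,.34,.14])
```

```text
area 2288 pose [0.6858 0.1333 0.1787] IoU 0.975
d tool mm [  4.5  -1.7 190.2]
wz 0.016 (alt 3.158 -3.126 ) j6 -1.63
tilt [ 0.003  0.001 -1.   ] tcp [0.6892 0.1357 0.1962] fingeryaw 1.766 t 34.85
pose [0.4709 0.3455 0.1447] res [[0.2, 0.2], [-0.3, 0.3], [0.2, -0.2], [-0.1, -0.1]]
```

Call:
step_arm:
  deltas:
    - {"dx": 4, "dy": -2, "dz": 45, "wx": 0, "wy": 0, "wz": 0.016}
    - {"dx": 4, "dy": -2, "dz": 90, "wx": 0, "wy": 0, "wz": 0.016}
    - {"dx": 4, "dy": -2, "dz": 135, "wx": 0, "wy": 0, "wz": 0.016}
    - {"dx": 4, "dy": -2, "dz": 170, "wx": 0, "wy": 0, "wz": 0.016}
    - {"dx": 4, "dy": -2, "dz": 188, "wx": 0, "wy": 0, "wz": 0.016}

```text
time: 35.35
tool_pos: [0.6827, 0.1321, 0.0032]
tcp_rot: [-0.002, -0.089, 0.996, -0.0]
wrist_force: [-0.1, -0.3, -0.5]
gripper_width: 0.0619
finger_force: 0.0
```

Call:
step_arm:
  deltas:
    - {"dx": 0, "dy": 0, "dz": 0, "wx": 0, "wy": 0, "wz": 0}
    - {"dx": 0, "dy": 0, "dz": 0, "wx": 0, "wy": 0, "wz": 0}
    - {"dx": 0, "dy": 0, "dz": 0, "wx": 0, "wy": 0, "wz": 0}

```text
time: 35.65
tool_pos: [0.6881, 0.132, 0.0093]
tcp_rot: [0.003, -0.089, 0.996, 0.0]
wrist_force: [-0.0, -0.2, 0.8]
gripper_width: 0.0623
finger_force: 0.0
```

Call:
step_arm:
  deltas:
    - {"dx": 0, "dy": 0, "dz": 0, "wx": 0, "wy": 0, "wz": 0}
    - {"dx": 0, "dy": 0, "dz": 0, "wx": 0, "wy": 0, "wz": 0}
    - {"dx": 0, "dy": 0, "dz": 0, "wx": 0, "wy": 0, "wz": 0}
    - {"dx": 0, "dy": 0, "dz": 0, "wx": 0, "wy": 0, "wz": 0}
    - {"dx": 0, "dy": 0, "dz": 0, "wx": 0, "wy": 0, "wz": 0}
  jaw: 20
  newtons: 50

```text
time: 36.15
tool_pos: [0.6866, 0.1318, 0.0079]
tcp_rot: [0.001, -0.088, 0.996, 0.0]
wrist_force: [-1.1, 0.6, 5.8]
gripper_width: 0.0311
finger_force: 50.2
```

Call:
step_arm:
  deltas:
    - {"dx": 0, "dy": 0, "dz": -30, "wx": 0, "wy": 0, "wz": 0}
    - {"dx": 0, "dy": 0, "dz": -80, "wx": 0, "wy": 0, "wz": 0}
    - {"dx": 0, "dy": 0, "dz": -130, "wx": 0, "wy": 0, "wz": 0}
    - {"dx": 0, "dy": 0, "dz": -180, "wx": 0, "wy": 0, "wz": 0}
    - {"dx": 0, "dy": 0, "dz": -200, "wx": 0, "wy": 0, "wz": 0}

```text
time: 36.65
tool_pos: [0.6885, 0.1318, 0.213]
tcp_rot: [0.005, -0.088, 0.996, 0.0]
wrist_force: [0.5, 0.8, -0.8]
gripper_width: 0.0315
finger_force: 49.6
```

```bash
sed -i 's/T=(.471,.3445,.1445)/T=(.4709,.3455,.1447)/' h.py
python3 - <<'E'
from h import *
print(manip.get_obs()['gripper_width']); go([*tray(.031,.048),.2],.1447)
E
```

```text
0.03145250918800737
d tool mm [144.1 295.7  11.3]
wz -1.538 (alt 1.603 -4.68 ) j6 -1.62
tilt [ 0.01   0.001 -1.   ] tcp [0.6885 0.1318 0.213 ] fingeryaw 1.748 t 36.65
```

Call:
step_arm:
  deltas:
    - {"dx": 108, "dy": 220, "dz": 0, "wx": 0, "wy": 0, "wz": 0}
    - {"dx": 108, "dy": 220, "dz": 0, "wx": 0, "wy": 0, "wz": 0}
    - {"dx": 108, "dy": 220, "dz": 0, "wx": 0, "wy": 0, "wz": 0}
    - {"dx": 108, "dy": 220, "dz": 0, "wx": 0, "wy": 0, "wz": 0}
    - {"dx": 108, "dy": 220, "dz": 0, "wx": 0, "wy": 0, "wz": 0}

```text
time: 37.15
tool_pos: [0.5381, 0.3303, 0.2054]
tcp_rot: [-0.0, -0.089, 0.996, -0.0]
wrist_force: [-0.1, 0.3, -0.5]
gripper_width: 0.0311
finger_force: 49.7
```

Call:
step_arm:
  deltas:
    - {"dx": 36, "dy": 76, "dz": 0, "wx": 0, "wy": 0, "wz": 0.14}
    - {"dx": 36, "dy": 76, "dz": 0, "wx": 0, "wy": 0, "wz": 0.28}
    - {"dx": 36, "dy": 76, "dz": 0, "wx": 0, "wy": 0, "wz": 0.42}
    - {"dx": 36, "dy": 76, "dz": 0, "wx": 0, "wy": 0, "wz": 0.56}
    - {"dx": 36, "dy": 76, "dz": 0, "wx": 0, "wy": 0, "wz": 0.7}

```text
time: 37.65
tool_pos: [0.4904, 0.3976, 0.2052]
tcp_rot: [-0.0, 0.261, 0.965, -0.0]
wrist_force: [-0.7, -0.5, -0.9]
gripper_width: 0.0311
finger_force: 49.8
```

Call:
step_arm:
  deltas:
    - {"dx": 0, "dy": 0, "dz": 0, "wx": 0, "wy": 0, "wz": 0.14}
    - {"dx": 0, "dy": 0, "dz": 0, "wx": 0, "wy": 0, "wz": 0.28}
    - {"dx": 0, "dy": 0, "dz": 0, "wx": 0, "wy": 0, "wz": 0.42}
    - {"dx": 0, "dy": 0, "dz": 0, "wx": 0, "wy": 0, "wz": 0.56}
    - {"dx": 0, "dy": 0, "dz": 0, "wx": 0, "wy": 0, "wz": 0.7}

```text
time: 38.15
tool_pos: [0.4909, 0.397, 0.2052]
tcp_rot: [-0.0, 0.576, 0.817, -0.001]
wrist_force: [0.5, 0.6, -0.8]
gripper_width: 0.0311
finger_force: 49.8
```

Call:
step_arm:
  deltas:
    - {"dx": 0, "dy": 0, "dz": 0, "wx": 0, "wy": 0, "wz": 0.1}
    - {"dx": 0, "dy": 0, "dz": 0, "wx": 0, "wy": 0, "wz": 0.203}
    - {"dx": 0, "dy": 0, "dz": 0, "wx": 0, "wy": 0, "wz": 0.203}
    - {"dx": 0, "dy": 0, "dz": 0, "wx": 0, "wy": 0, "wz": 0.203}
    - {"dx": 0, "dy": 0, "dz": 0, "wx": 0, "wy": 0, "wz": 0.203}

```text
time: 38.65
tool_pos: [0.4912, 0.3973, 0.2056]
tcp_rot: [0.0, 0.653, 0.757, -0.0]
wrist_force: [-0.5, -0.1, -0.4]
gripper_width: 0.0307
finger_force: 49.8
```

Run:
```python
from h import *
go([*tray(.031,.048),.12],.1447)
```

```text
d tool mm [-0.3  3.5 85.6]
wz 0.002 (alt 3.143 -3.14 ) j6 0.46
tilt [-0. -0. -1.] tcp [0.4912 0.3973 0.2056] fingeryaw 0.146 t 38.65
```

Call:
step_arm:
  deltas:
    - {"dx": 0, "dy": 3.5, "dz": 25, "wx": 0, "wy": 0, "wz": 0}
    - {"dx": 0, "dy": 3.5, "dz": 55, "wx": 0, "wy": 0, "wz": 0}
    - {"dx": 0, "dy": 3.5, "dz": 75, "wx": 0, "wy": 0, "wz": 0}
    - {"dx": 0, "dy": 3.5, "dz": 83, "wx": 0, "wy": 0, "wz": 0}
    - {"dx": 0, "dy": 3.5, "dz": 83, "wx": 0, "wy": 0, "wz": 0}

```text
time: 39.15
tool_pos: [0.4938, 0.3972, 0.1212]
tcp_rot: [-0.0, 0.654, 0.757, -0.002]
wrist_force: [0.3, -0.2, -0.8]
gripper_width: 0.0309
finger_force: 49.8
```

Call:
step_arm:
  deltas:
    - {"dx": 0, "dy": 0, "dz": 3, "wx": 0, "wy": 0, "wz": 0}
    - {"dx": 0, "dy": 0, "dz": 6, "wx": 0, "wy": 0, "wz": 0}
    - {"dx": 0, "dy": 0, "dz": 9, "wx": 0, "wy": 0, "wz": 0}
    - {"dx": 0, "dy": 0, "dz": 12, "wx": 0, "wy": 0, "wz": 0}
    - {"dx": 0, "dy": 0, "dz": 12, "wx": 0, "wy": 0, "wz": 0}

```text
time: 39.65
tool_pos: [0.4945, 0.3978, 0.1105]
tcp_rot: [-0.0, 0.654, 0.756, -0.0]
wrist_force: [0.2, -0.2, -1.6]
gripper_width: 0.0308
finger_force: 49.8
```

Call:
step_arm:
  deltas:
    - {"dx": 0, "dy": 0, "dz": 2, "wx": 0, "wy": 0, "wz": 0}
    - {"dx": 0, "dy": 0, "dz": 4, "wx": 0, "wy": 0, "wz": 0}
    - {"dx": 0, "dy": 0, "dz": 5, "wx": 0, "wy": 0, "wz": 0}
    - {"dx": 0, "dy": 0, "dz": 5, "wx": 0, "wy": 0, "wz": 0}

```text
time: 40.05
tool_pos: [0.4946, 0.3978, 0.1055]
tcp_rot: [-0.0, 0.654, 0.756, -0.0]
wrist_force: [0.4, 0.7, -0.5]
gripper_width: 0.0314
finger_force: 49.8
```

Call:
step_arm:
  deltas:
    - {"dx": 0, "dy": 0, "dz": 1, "wx": 0, "wy": 0, "wz": 0}
    - {"dx": 0, "dy": 0, "dz": 2, "wx": 0, "wy": 0, "wz": 0}
    - {"dx": 0, "dy": 0, "dz": 2, "wx": 0, "wy": 0, "wz": 0}

```text
time: 40.35
tool_pos: [0.4949, 0.3982, 0.1049]
tcp_rot: [-0.0, 0.654, 0.756, 0.0]
wrist_force: [-1.2, -2.0, 5.1]
gripper_width: 0.0309
finger_force: 49.9
```

Call:
step_arm:
  deltas:
    - {"dx": 0, "dy": 0, "dz": 0, "wx": 0, "wy": 0, "wz": 0}
    - {"dx": 0, "dy": 0, "dz": 0, "wx": 0, "wy": 0, "wz": 0}
    - {"dx": 0, "dy": 0, "dz": 0, "wx": 0, "wy": 0, "wz": 0}
    - {"dx": 0, "dy": 0, "dz": 0, "wx": 0, "wy": 0, "wz": 0}
  jaw: 44

```text
time: 40.75
tool_pos: [0.4947, 0.3979, 0.1035]
tcp_rot: [-0.0, 0.654, 0.756, -0.0]
wrist_force: [-0.5, -0.9, 0.3]
gripper_width: 0.0442
finger_force: 0.0
```

Call:
step_arm:
  deltas:
    - {"dx": 0, "dy": 0, "dz": -25, "wx": 0, "wy": 0, "wz": 0}
    - {"dx": 0, "dy": 0, "dz": -70, "wx": 0, "wy": 0, "wz": 0}
    - {"dx": 0, "dy": 0, "dz": -110, "wx": 0, "wy": 0, "wz": 0}
    - {"dx": 0, "dy": 0, "dz": -110, "wx": 0, "wy": 0, "wz": 0}
    - {"dx": 0, "dy": 0, "dz": -110, "wx": 0, "wy": 0, "wz": 0}

```text
time: 41.25
tool_pos: [0.4956, 0.3985, 0.2155]
tcp_rot: [0.0, 0.654, 0.756, 0.002]
wrist_force: [-0.9, 0.3, -1.1]
gripper_width: 0.0438
finger_force: 0.0
```

Call:
step_arm:
  deltas:
    - {"dx": 0, "dy": 0, "dz": 0, "wx": 0, "wy": 0, "wz": -0.14}
    - {"dx": 0, "dy": 0, "dz": 0, "wx": 0, "wy": 0, "wz": -0.28}
    - {"dx": 0, "dy": 0, "dz": 0, "wx": 0, "wy": 0, "wz": -0.42}
    - {"dx": 0, "dy": 0, "dz": 0, "wx": 0, "wy": 0, "wz": -0.56}
    - {"dx": 0, "dy": 0, "dz": 0, "wx": 0, "wy": 0, "wz": -0.7}

```text
time: 41.75
tool_pos: [0.4933, 0.3969, 0.2108]
tcp_rot: [-0.001, 0.352, 0.936, -0.002]
wrist_force: [0.5, 0.2, 0.5]
gripper_width: 0.0438
finger_force: 0.0
```

Run:
```python
from h import *
go([.6626,-.0954,.2],-.122+np.pi/2)
```

```text
d tool mm [-451.9 -258.4   11.5]
wz -0.598 (alt 2.544 -3.74 ) j6 -0.24
tilt [-0.004 -0.003 -1.   ] tcp [0.4933 0.3969 0.2108] fingeryaw 0.851 t 41.75
```

Call:
step_arm:
  deltas:
    - {"dx": -200, "dy": -115, "dz": 0, "wx": 0, "wy": 0, "wz": -0.12}
    - {"dx": -200, "dy": -115, "dz": 0, "wx": 0, "wy": 0, "wz": -0.24}
    - {"dx": -200, "dy": -115, "dz": 0, "wx": 0, "wy": 0, "wz": -0.36}
    - {"dx": -200, "dy": -115, "dz": 0, "wx": 0, "wy": 0, "wz": -0.48}
    - {"dx": -200, "dy": -115, "dz": 0, "wx": 0, "wy": 0, "wz": -0.598}
  jaw: 62

```text
time: 42.25
tool_pos: [0.5671, 0.1754, 0.2111]
tcp_rot: [-0.002, 0.062, 0.998, -0.001]
wrist_force: [-0.4, -0.0, -0.0]
gripper_width: 0.062
finger_force: 0.0
```

Call:
step_arm:
  deltas:
    - {"dx": -80, "dy": -160, "dz": 10, "wx": 0, "wy": 0, "wz": 0}
    - {"dx": -80, "dy": -160, "dz": 10, "wx": 0, "wy": 0, "wz": 0}
    - {"dx": -80, "dy": -160, "dz": 10, "wx": 0, "wy": 0, "wz": 0}
    - {"dx": -80, "dy": -160, "dz": 10, "wx": 0, "wy": 0, "wz": 0}

```text
time: 42.65
tool_pos: [0.626, 0.0066, 0.2008]
tcp_rot: [-0.002, 0.065, 0.998, -0.001]
wrist_force: [-0.4, 0.3, 0.8]
gripper_width: 0.0622
finger_force: 0.0
```

Call:
step_arm:
  deltas:
    - {"dx": -48, "dy": -100, "dz": 0, "wx": 0, "wy": 0, "wz": 0}
    - {"dx": -48, "dy": -100, "dz": 0, "wx": 0, "wy": 0, "wz": 0}
    - {"dx": -48, "dy": -100, "dz": 0, "wx": 0, "wy": 0, "wz": 0}
    - {"dx": -48, "dy": -100, "dz": 0, "wx": 0, "wy": 0, "wz": 0}
    - {"dx": -48, "dy": -100, "dz": 0, "wx": 0, "wy": 0, "wz": 0}

```text
time: 43.15
tool_pos: [0.6604, -0.0939, 0.2018]
tcp_rot: [-0.002, 0.064, 0.998, 0.001]
wrist_force: [-0.2, 0.2, -0.5]
gripper_width: 0.0619
finger_force: 0.0
```

Call:
step_arm:
  deltas:
    - {"dx": 0, "dy": 0, "dz": 0, "wx": 0, "wy": 0, "wz": 0}
    - {"dx": 0, "dy": 0, "dz": 0, "wx": 0, "wy": 0, "wz": 0}

```text
time: 43.35
tool_pos: [0.6614, -0.0931, 0.2036]
tcp_rot: [-0.0, 0.063, 0.998, 0.0]
wrist_force: [0.7, 0.0, 0.5]
gripper_width: 0.0621
finger_force: 0.0
```

Run:
```python
from h import *
im,ci=snap('wrist','w17.png'); p=sil(im,ci,BLOCK,(.6626,-.0954),yaws=(-.2,-.05)); go([p[0],p[1],.007],p[2]+np.pi/2)
```

```text
area 2214 pose [ 0.6609 -0.0949 -0.1106] IoU 0.979
d tool mm [  0.4  -1.7 196.8]
wz -0.015 (alt 3.126 -3.157 ) j6 -1.65
tilt [-0.  0. -1.] tcp [ 0.6616 -0.0933  0.2038] fingeryaw 1.445 t 43.4
```

Call:
step_arm:
  deltas:
    - {"dx": 0, "dy": -1.5, "dz": 45, "wx": 0, "wy": 0, "wz": -0.015}
    - {"dx": 0, "dy": -1.5, "dz": 90, "wx": 0, "wy": 0, "wz": -0.015}
    - {"dx": 0, "dy": -1.5, "dz": 135, "wx": 0, "wy": 0, "wz": -0.015}
    - {"dx": 0, "dy": -1.5, "dz": 175, "wx": 0, "wy": 0, "wz": -0.015}
    - {"dx": 0, "dy": -1.5, "dz": 197, "wx": 0, "wy": 0, "wz": -0.015}

```text
time: 43.9
tool_pos: [0.6584, -0.0947, 0.0027]
tcp_rot: [-0.003, 0.056, 0.998, 0.0]
wrist_force: [-0.3, 0.5, -0.5]
gripper_width: 0.0616
finger_force: 0.0
```

Call:
step_arm:
  deltas:
    - {"dx": 0, "dy": 0, "dz": 0, "wx": 0, "wy": 0, "wz": 0}
    - {"dx": 0, "dy": 0, "dz": 0, "wx": 0, "wy": 0, "wz": 0}
    - {"dx": 0, "dy": 0, "dz": 0, "wx": 0, "wy": 0, "wz": 0}

```text
time: 44.2
tool_pos: [0.664, -0.0966, 0.0094]
tcp_rot: [0.002, 0.056, 0.998, -0.0]
wrist_force: [-0.3, 0.1, -0.5]
gripper_width: 0.0622
finger_force: 0.0
```

Call:
step_arm:
  deltas:
    - {"dx": 0, "dy": 0, "dz": 0, "wx": 0, "wy": 0, "wz": 0}
    - {"dx": 0, "dy": 0, "dz": 0, "wx": 0, "wy": 0, "wz": 0}
    - {"dx": 0, "dy": 0, "dz": 0, "wx": 0, "wy": 0, "wz": 0}
    - {"dx": 0, "dy": 0, "dz": 0, "wx": 0, "wy": 0, "wz": 0}
    - {"dx": 0, "dy": 0, "dz": 0, "wx": 0, "wy": 0, "wz": 0}
  jaw: 20
  newtons: 50

```text
time: 44.7
tool_pos: [0.6633, -0.0966, 0.009]
tcp_rot: [0.002, 0.056, 0.998, -0.0]
wrist_force: [-0.7, 1.3, 6.4]
gripper_width: 0.0311
finger_force: 49.9
```

Call:
step_arm:
  deltas:
    - {"dx": 0, "dy": 0, "dz": -30, "wx": 0, "wy": 0, "wz": 0}
    - {"dx": 0, "dy": 0, "dz": -80, "wx": 0, "wy": 0, "wz": 0}
    - {"dx": 0, "dy": 0, "dz": -130, "wx": 0, "wy": 0, "wz": 0}
    - {"dx": 0, "dy": 0, "dz": -180, "wx": 0, "wy": 0, "wz": 0}
    - {"dx": 0, "dy": 0, "dz": -205, "wx": 0, "wy": 0, "wz": 0}

```text
time: 45.2
tool_pos: [0.6642, -0.0972, 0.218]
tcp_rot: [0.004, 0.056, 0.998, -0.001]
wrist_force: [1.4, -0.2, -0.1]
gripper_width: 0.0308
finger_force: 49.9
```

Run:
```python
from h import *
print(manip.get_obs()['gripper_width']); go([*tray(-.031,-.048),.2],.1447)
```

```text
0.03077380471133939
d tool mm [259.8 363.8  15.4]
wz 1.313 (alt 4.455 -1.828 ) j6 -1.67
tilt [ 0.008 -0.002 -1.   ] tcp [ 0.6642 -0.0972  0.218 ] fingeryaw 1.458 t 45.2
```

Call:
step_arm:
  deltas:
    - {"dx": 120, "dy": 168, "dz": 0, "wx": 0, "wy": 0, "wz": 0}
    - {"dx": 120, "dy": 168, "dz": 0, "wx": 0, "wy": 0, "wz": 0}
    - {"dx": 120, "dy": 168, "dz": 0, "wx": 0, "wy": 0, "wz": 0}
    - {"dx": 120, "dy": 168, "dz": 0, "wx": 0, "wy": 0, "wz": 0}
    - {"dx": 120, "dy": 168, "dz": 0, "wx": 0, "wy": 0, "wz": 0}

```text
time: 45.7
tool_pos: [0.5576, 0.0881, 0.2113]
tcp_rot: [-0.002, 0.054, 0.999, 0.001]
wrist_force: [0.7, -0.7, -0.8]
gripper_width: 0.0311
finger_force: 49.9
```

Call:
step_arm:
  deltas:
    - {"dx": 140, "dy": 196, "dz": 0, "wx": 0, "wy": 0, "wz": 0.14}
    - {"dx": 140, "dy": 196, "dz": 0, "wx": 0, "wy": 0, "wz": 0.28}
    - {"dx": 140, "dy": 196, "dz": 0, "wx": 0, "wy": 0, "wz": 0.42}
    - {"dx": 140, "dy": 196, "dz": 0, "wx": 0, "wy": 0, "wz": 0.56}
    - {"dx": 140, "dy": 196, "dz": 0, "wx": 0, "wy": 0, "wz": 0.7}

```text
time: 46.2
tool_pos: [0.4471, 0.2895, 0.2118]
tcp_rot: [0.0, 0.389, 0.921, -0.0]
wrist_force: [-0.2, -0.3, -0.6]
gripper_width: 0.0307
finger_force: 49.9
```

Call:
step_arm:
  deltas:
    - {"dx": 0, "dy": 0, "dz": 0, "wx": 0, "wy": 0, "wz": 0.14}
    - {"dx": 0, "dy": 0, "dz": 0, "wx": 0, "wy": 0, "wz": 0.28}
    - {"dx": 0, "dy": 0, "dz": 0, "wx": 0, "wy": 0, "wz": 0.42}
    - {"dx": 0, "dy": 0, "dz": 0, "wx": 0, "wy": 0, "wz": 0.56}
    - {"dx": 0, "dy": 0, "dz": 0, "wx": 0, "wy": 0, "wz": 0.613}

```text
time: 46.7
tool_pos: [0.4481, 0.2881, 0.2116]
tcp_rot: [0.0, 0.648, 0.762, -0.0]
wrist_force: [0.6, 0.1, -1.2]
gripper_width: 0.031
finger_force: 49.9
```

Call:
step_arm:
  deltas:
    - {"dx": 0, "dy": 0, "dz": 0, "wx": 0, "wy": 0, "wz": 0}
    - {"dx": 0, "dy": 0, "dz": 0, "wx": 0, "wy": 0, "wz": 0}
    - {"dx": 0, "dy": 0, "dz": 0, "wx": 0, "wy": 0, "wz": 0}

```text
time: 47.0
tool_pos: [0.4479, 0.2884, 0.2117]
tcp_rot: [0.0, 0.646, 0.763, -0.0]
wrist_force: [-0.3, -0.0, -1.3]
gripper_width: 0.0309
finger_force: 49.9
```

Run:
```python
from h import *
go([*tray(-.031,-.048),.1225],.1447)
```

```text
d tool mm [ 5.2  0.1 89.2]
wz 0.02 (alt 3.162 -3.121 ) j6 0.33
tilt [-0. -0. -1.] tcp [0.4479 0.2884 0.2117] fingeryaw 0.165 t 47.0
```

Call:
step_arm:
  deltas:
    - {"dx": 3.5, "dy": 0, "dz": 25, "wx": 0, "wy": 0, "wz": 0.02}
    - {"dx": 3.5, "dy": 0, "dz": 55, "wx": 0, "wy": 0, "wz": 0.02}
    - {"dx": 3.5, "dy": 0, "dz": 78, "wx": 0, "wy": 0, "wz": 0.02}
    - {"dx": 3.5, "dy": 0, "dz": 88, "wx": 0, "wy": 0, "wz": 0.02}
    - {"dx": 3.5, "dy": 0, "dz": 88, "wx": 0, "wy": 0, "wz": 0.02}

```text
time: 47.5
tool_pos: [0.4459, 0.2913, 0.1221]
tcp_rot: [-0.001, 0.654, 0.756, -0.002]
wrist_force: [-0.1, -0.8, -0.5]
gripper_width: 0.0307
finger_force: 50.0
```

Call:
step_arm:
  deltas:
    - {"dx": 0, "dy": 0, "dz": 3, "wx": 0, "wy": 0, "wz": 0}
    - {"dx": 0, "dy": 0, "dz": 6, "wx": 0, "wy": 0, "wz": 0}
    - {"dx": 0, "dy": 0, "dz": 9, "wx": 0, "wy": 0, "wz": 0}
    - {"dx": 0, "dy": 0, "dz": 12, "wx": 0, "wy": 0, "wz": 0}
    - {"dx": 0, "dy": 0, "dz": 12, "wx": 0, "wy": 0, "wz": 0}

```text
time: 48.0
tool_pos: [0.447, 0.292, 0.1116]
tcp_rot: [-0.0, 0.654, 0.756, -0.0]
wrist_force: [-0.3, -0.2, -1.9]
gripper_width: 0.0308
finger_force: 50.0
```

Call:
step_arm:
  deltas:
    - {"dx": 0, "dy": 0, "dz": 2, "wx": 0, "wy": 0, "wz": 0}
    - {"dx": 0, "dy": 0, "dz": 4, "wx": 0, "wy": 0, "wz": 0}
    - {"dx": 0, "dy": 0, "dz": 5, "wx": 0, "wy": 0, "wz": 0}
    - {"dx": 0, "dy": 0, "dz": 5, "wx": 0, "wy": 0, "wz": 0}

```text
time: 48.4
tool_pos: [0.447, 0.292, 0.1065]
tcp_rot: [-0.0, 0.654, 0.756, -0.0]
wrist_force: [0.0, 0.8, -1.0]
gripper_width: 0.0311
finger_force: 50.0
```

Lower to contact, release, lift, and turn toward block 3.

Call:
step_arm:
  deltas:
    - {"dx": 0, "dy": 0, "dz": 1, "wx": 0, "wy": 0, "wz": 0}
    - {"dx": 0, "dy": 0, "dz": 2, "wx": 0, "wy": 0, "wz": 0}
    - {"dx": 0, "dy": 0, "dz": 2, "wx": 0, "wy": 0, "wz": 0}

```text
time: 48.7
tool_pos: [0.4474, 0.2923, 0.1059]
tcp_rot: [-0.0, 0.654, 0.756, 0.0]
wrist_force: [-1.2, -1.3, 5.1]
gripper_width: 0.0308
finger_force: 50.5
```

Call:
step_arm:
  deltas:
    - {"dx": 0, "dy": 0, "dz": 0, "wx": 0, "wy": 0, "wz": 0}
    - {"dx": 0, "dy": 0, "dz": 0, "wx": 0, "wy": 0, "wz": 0}
    - {"dx": 0, "dy": 0, "dz": 0, "wx": 0, "wy": 0, "wz": 0}
    - {"dx": 0, "dy": 0, "dz": 0, "wx": 0, "wy": 0, "wz": 0}
  jaw: 44

```text
time: 49.1
tool_pos: [0.4472, 0.2921, 0.1046]
tcp_rot: [-0.0, 0.654, 0.756, -0.0]
wrist_force: [0.2, -0.0, 0.1]
gripper_width: 0.044
finger_force: 0.0
```

Call:
step_arm:
  deltas:
    - {"dx": 0, "dy": 0, "dz": -25, "wx": 0, "wy": 0, "wz": 0}
    - {"dx": 0, "dy": 0, "dz": -70, "wx": 0, "wy": 0, "wz": 0}
    - {"dx": 0, "dy": 0, "dz": -110, "wx": 0, "wy": 0, "wz": 0}
    - {"dx": 0, "dy": 0, "dz": -110, "wx": 0, "wy": 0, "wz": 0}
    - {"dx": 0, "dy": 0, "dz": -110, "wx": 0, "wy": 0, "wz": 0}

```text
time: 49.6
tool_pos: [0.448, 0.2926, 0.2162]
tcp_rot: [0.001, 0.654, 0.756, 0.001]
wrist_force: [0.6, 0.9, -0.4]
gripper_width: 0.044
finger_force: 0.0
```

Call:
step_arm:
  deltas:
    - {"dx": 0, "dy": 0, "dz": 0, "wx": 0, "wy": 0, "wz": -0.14}
    - {"dx": 0, "dy": 0, "dz": 0, "wx": 0, "wy": 0, "wz": -0.28}
    - {"dx": 0, "dy": 0, "dz": 0, "wx": 0, "wy": 0, "wz": -0.42}
    - {"dx": 0, "dy": 0, "dz": 0, "wx": 0, "wy": 0, "wz": -0.56}
    - {"dx": 0, "dy": 0, "dz": 0, "wx": 0, "wy": 0, "wz": -0.7}

```text
time: 50.1
tool_pos: [0.4456, 0.2913, 0.2122]
tcp_rot: [-0.002, 0.352, 0.936, -0.002]
wrist_force: [0.4, -0.5, -0.2]
gripper_width: 0.0434
finger_force: 0.0
```

Call:
step_arm:
  deltas:
    - {"dx": 0, "dy": 0, "dz": 0, "wx": 0, "wy": 0, "wz": -0.14}
    - {"dx": 0, "dy": 0, "dz": 0, "wx": 0, "wy": 0, "wz": -0.28}
    - {"dx": 0, "dy": 0, "dz": 0, "wx": 0, "wy": 0, "wz": -0.42}
    - {"dx": 0, "dy": 0, "dz": 0, "wx": 0, "wy": 0, "wz": -0.56}
    - {"dx": 0, "dy": 0, "dz": 0, "wx": 0, "wy": 0, "wz": -0.67}

```text
time: 50.6
tool_pos: [0.4456, 0.2912, 0.2122]
tcp_rot: [-0.002, 0.026, 1.0, -0.001]
wrist_force: [-0.3, 0.5, 0.1]
gripper_width: 0.0435
finger_force: 0.0
```

Run:
```python
from h import *
go([.6613,-.3218,.2],-.049+np.pi/2)
```

```text
d tool mm [-246.8 -601.2   12.7]
wz -0.002 (alt 3.139 -3.144 ) j6 -1.02
tilt [-0.004 -0.002 -1.   ] tcp [0.4456 0.2912 0.2122] fingeryaw 1.52 t 50.6
```

Call:
step_arm:
  deltas:
    - {"dx": -82, "dy": -200, "dz": 0, "wx": 0, "wy": 0, "wz": 0}
    - {"dx": -82, "dy": -200, "dz": 0, "wx": 0, "wy": 0, "wz": 0}
    - {"dx": -82, "dy": -200, "dz": 0, "wx": 0, "wy": 0, "wz": 0}
    - {"dx": -82, "dy": -200, "dz": 0, "wx": 0, "wy": 0, "wz": 0}
    - {"dx": -82, "dy": -200, "dz": 0, "wx": 0, "wy": 0, "wz": 0}
  jaw: 62

```text
time: 51.1
tool_pos: [0.5174, 0.0836, 0.2125]
tcp_rot: [-0.002, 0.03, 1.0, -0.001]
wrist_force: [-0.8, 0.4, 0.4]
gripper_width: 0.0618
finger_force: 0.0
```

Call:
step_arm:
  deltas:
    - {"dx": -82, "dy": -200, "dz": 0, "wx": 0, "wy": 0, "wz": 0}
    - {"dx": -82, "dy": -200, "dz": 0, "wx": 0, "wy": 0, "wz": 0}
    - {"dx": -82, "dy": -200, "dz": 0, "wx": 0, "wy": 0, "wz": 0}
    - {"dx": -82, "dy": -200, "dz": 0, "wx": 0, "wy": 0, "wz": 0}
    - {"dx": -82, "dy": -200, "dz": 0, "wx": 0, "wy": 0, "wz": 0}

```text
time: 51.6
tool_pos: [0.5881, -0.1208, 0.2123]
tcp_rot: [-0.001, 0.03, 1.0, -0.001]
wrist_force: [-0.3, -0.5, -0.0]
gripper_width: 0.0617
finger_force: 0.0
```

Call:
step_arm:
  deltas:
    - {"dx": -82, "dy": -200, "dz": 10, "wx": 0, "wy": 0, "wz": 0}
    - {"dx": -82, "dy": -200, "dz": 10, "wx": 0, "wy": 0, "wz": 0}
    - {"dx": -82, "dy": -200, "dz": 10, "wx": 0, "wy": 0, "wz": 0}
    - {"dx": -82, "dy": -200, "dz": 10, "wx": 0, "wy": 0, "wz": 0}
    - {"dx": -82, "dy": -200, "dz": 10, "wx": 0, "wy": 0, "wz": 0}

```text
time: 52.1
tool_pos: [0.6583, -0.3246, 0.2013]
tcp_rot: [-0.002, 0.03, 1.0, 0.0]
wrist_force: [1.0, 1.9, 0.1]
gripper_width: 0.0617
finger_force: 0.0
```

Call:
step_arm:
  deltas:
    - {"dx": 0, "dy": 0, "dz": 0, "wx": 0, "wy": 0, "wz": 0}
    - {"dx": 0, "dy": 0, "dz": 0, "wx": 0, "wy": 0, "wz": 0}
    - {"dx": 0, "dy": 0, "dz": 0, "wx": 0, "wy": 0, "wz": 0}

```text
time: 52.4
tool_pos: [0.6585, -0.3186, 0.2038]
tcp_rot: [-0.001, 0.027, 1.0, 0.001]
wrist_force: [-0.4, 0.0, 0.5]
gripper_width: 0.0617
finger_force: 0.0
```

Run:
```python
from h import *
im,ci=snap('wrist','w18.png'); p=sil(im,ci,BLOCK,(.6613,-.3218),yaws=(-.15,.05)); go([p[0],p[1],.007],p[2]+np.pi/2)
```

```text
area 2206 pose [ 0.6601 -0.3206 -0.0426] IoU 0.973
d tool mm [ -1.6  -2.1 197.4]
wz -0.012 (alt 3.13 -3.153 ) j6 -2.03
tilt [-0.001  0.001 -1.   ] tcp [ 0.6588 -0.3186  0.2044] fingeryaw 1.516 t 52.45
```

Call:
step_arm:
  deltas:
    - {"dx": -0.5, "dy": -2, "dz": 45, "wx": 0, "wy": 0, "wz": -0.012}
    - {"dx": -0.5, "dy": -2, "dz": 90, "wx": 0, "wy": 0, "wz": -0.012}
    - {"dx": -0.5, "dy": -2, "dz": 135, "wx": 0, "wy": 0, "wz": -0.012}
    - {"dx": -0.5, "dy": -2, "dz": 175, "wx": 0, "wy": 0, "wz": -0.012}
    - {"dx": -0.5, "dy": -2, "dz": 197, "wx": 0, "wy": 0, "wz": -0.012}

```text
time: 52.95
tool_pos: [0.6566, -0.3193, 0.0035]
tcp_rot: [-0.003, 0.021, 1.0, 0.002]
wrist_force: [-1.3, 0.0, -0.8]
gripper_width: 0.0621
finger_force: 0.0
```

Call:
step_arm:
  deltas:
    - {"dx": 0, "dy": 0, "dz": 0, "wx": 0, "wy": 0, "wz": 0}
    - {"dx": 0, "dy": 0, "dz": 0, "wx": 0, "wy": 0, "wz": 0}
    - {"dx": 0, "dy": 0, "dz": 0, "wx": 0, "wy": 0, "wz": 0}

```text
time: 53.25
tool_pos: [0.6617, -0.3233, 0.0109]
tcp_rot: [0.002, 0.022, 1.0, -0.001]
wrist_force: [0.4, 0.5, 0.2]
gripper_width: 0.0621
finger_force: 0.0
```

Call:
step_arm:
  deltas:
    - {"dx": 0, "dy": 0, "dz": 0, "wx": 0, "wy": 0, "wz": 0}
    - {"dx": 0, "dy": 0, "dz": 0, "wx": 0, "wy": 0, "wz": 0}
    - {"dx": 0, "dy": 0, "dz": 0, "wx": 0, "wy": 0, "wz": 0}
    - {"dx": 0, "dy": 0, "dz": 0, "wx": 0, "wy": 0, "wz": 0}
    - {"dx": 0, "dy": 0, "dz": 0, "wx": 0, "wy": 0, "wz": 0}
  jaw: 20
  newtons: 50

```text
time: 53.75
tool_pos: [0.6609, -0.3232, 0.0103]
tcp_rot: [0.001, 0.022, 1.0, -0.0]
wrist_force: [-0.4, 2.1, 5.4]
gripper_width: 0.031
finger_force: 49.9
```

Call:
step_arm:
  deltas:
    - {"dx": 0, "dy": 0, "dz": -30, "wx": 0, "wy": 0, "wz": 0}
    - {"dx": 0, "dy": 0, "dz": -80, "wx": 0, "wy": 0, "wz": 0}
    - {"dx": 0, "dy": 0, "dz": -130, "wx": 0, "wy": 0, "wz": 0}
    - {"dx": 0, "dy": 0, "dz": -180, "wx": 0, "wy": 0, "wz": 0}
    - {"dx": 0, "dy": 0, "dz": -210, "wx": 0, "wy": 0, "wz": 0}

```text
time: 54.25
tool_pos: [0.6612, -0.324, 0.2236]
tcp_rot: [0.003, 0.022, 1.0, -0.002]
wrist_force: [-1.2, -0.3, -0.4]
gripper_width: 0.0312
finger_force: 49.5
```

Run:
```python
from h import *
print(manip.get_obs()['gripper_width']); go([*tray(.031,-.048),.2],.1447)
```

```text
0.03116800619328907
d tool mm [180.5 619.2  20.3]
wz 1.382 (alt 4.523 -1.76 ) j6 -2.04
tilt [ 0.006 -0.004 -1.   ] tcp [ 0.6612 -0.324   0.2236] fingeryaw 1.526 t 54.25
```

Call:
step_arm:
  deltas:
    - {"dx": 60, "dy": 206, "dz": 0, "wx": 0, "wy": 0, "wz": 0}
    - {"dx": 60, "dy": 206, "dz": 0, "wx": 0, "wy": 0, "wz": 0}
    - {"dx": 60, "dy": 206, "dz": 0, "wx": 0, "wy": 0, "wz": 0}
    - {"dx": 60, "dy": 206, "dz": 0, "wx": 0, "wy": 0, "wz": 0}
    - {"dx": 60, "dy": 206, "dz": 0, "wx": 0, "wy": 0, "wz": 0}

```text
time: 54.75
tool_pos: [0.6067, -0.1096, 0.2175]
tcp_rot: [-0.001, 0.02, 1.0, 0.001]
wrist_force: [1.3, -1.0, -0.7]
gripper_width: 0.0308
finger_force: 49.6
```

Call:
step_arm:
  deltas:
    - {"dx": 60, "dy": 206, "dz": 0, "wx": 0, "wy": 0, "wz": 0}
    - {"dx": 60, "dy": 206, "dz": 0, "wx": 0, "wy": 0, "wz": 0}
    - {"dx": 60, "dy": 206, "dz": 0, "wx": 0, "wy": 0, "wz": 0}
    - {"dx": 60, "dy": 206, "dz": 0, "wx": 0, "wy": 0, "wz": 0}
    - {"dx": 60, "dy": 206, "dz": 0, "wx": 0, "wy": 0, "wz": 0}

```text
time: 55.25
tool_pos: [0.5565, 0.0978, 0.2178]
tcp_rot: [-0.0, 0.02, 1.0, 0.001]
wrist_force: [-0.3, -0.7, -0.8]
gripper_width: 0.0309
finger_force: 49.8
```

Call:
step_arm:
  deltas:
    - {"dx": 60, "dy": 206, "dz": 0, "wx": 0, "wy": 0, "wz": 0.14}
    - {"dx": 60, "dy": 206, "dz": 0, "wx": 0, "wy": 0, "wz": 0.28}
    - {"dx": 60, "dy": 206, "dz": 0, "wx": 0, "wy": 0, "wz": 0.42}
    - {"dx": 60, "dy": 206, "dz": 0, "wx": 0, "wy": 0, "wz": 0.56}
    - {"dx": 60, "dy": 206, "dz": 0, "wx": 0, "wy": 0, "wz": 0.7}

```text
time: 55.75
tool_pos: [0.5068, 0.3049, 0.2179]
tcp_rot: [0.0, 0.365, 0.931, 0.0]
wrist_force: [0.2, -1.1, -0.7]
gripper_width: 0.031
finger_force: 49.8
```

Call:
step_arm:
  deltas:
    - {"dx": 0, "dy": 0, "dz": 0, "wx": 0, "wy": 0, "wz": 0.14}
    - {"dx": 0, "dy": 0, "dz": 0, "wx": 0, "wy": 0, "wz": 0.28}
    - {"dx": 0, "dy": 0, "dz": 0, "wx": 0, "wy": 0, "wz": 0.42}
    - {"dx": 0, "dy": 0, "dz": 0, "wx": 0, "wy": 0, "wz": 0.56}
    - {"dx": 0, "dy": 0, "dz": 0, "wx": 0, "wy": 0, "wz": 0.682}

```text
time: 56.25
tool_pos: [0.5079, 0.3016, 0.2176]
tcp_rot: [0.001, 0.656, 0.755, -0.0]
wrist_force: [-0.5, 0.8, -2.1]
gripper_width: 0.031
finger_force: 49.8
```

Call:
step_arm:
  deltas:
    - {"dx": 0, "dy": 0, "dz": 0, "wx": 0, "wy": 0, "wz": 0}
    - {"dx": 0, "dy": 0, "dz": 0, "wx": 0, "wy": 0, "wz": 0}
    - {"dx": 0, "dy": 0, "dz": 0, "wx": 0, "wy": 0, "wz": 0}

```text
time: 56.55
tool_pos: [0.5073, 0.3021, 0.2177]
tcp_rot: [0.0, 0.654, 0.757, -0.0]
wrist_force: [-0.2, -0.1, -1.1]
gripper_width: 0.0313
finger_force: 49.8
```

Run:
```python
from h import *
go([*tray(.031,-.048),.1225],.1447)
```

```text
d tool mm [ 0.2  1.2 95.2]
wz 0.002 (alt 3.143 -3.14 ) j6 0.32
tilt [ 0. -0. -1.] tcp [0.5073 0.3021 0.2177] fingeryaw 0.146 t 56.55
```

Call:
step_arm:
  deltas:
    - {"dx": -0.5, "dy": 1, "dz": 30, "wx": 0, "wy": 0, "wz": 0}
    - {"dx": -0.5, "dy": 1, "dz": 62, "wx": 0, "wy": 0, "wz": 0}
    - {"dx": -0.5, "dy": 1, "dz": 84, "wx": 0, "wy": 0, "wz": 0}
    - {"dx": -0.5, "dy": 1, "dz": 94, "wx": 0, "wy": 0, "wz": 0}
    - {"dx": -0.5, "dy": 1, "dz": 94, "wx": 0, "wy": 0, "wz": 0}

```text
time: 57.05
tool_pos: [0.5068, 0.3015, 0.122]
tcp_rot: [-0.001, 0.654, 0.757, -0.002]
wrist_force: [0.4, 0.1, -0.3]
gripper_width: 0.0308
finger_force: 49.8
```

Call:
step_arm:
  deltas:
    - {"dx": 0, "dy": 0, "dz": 3, "wx": 0, "wy": 0, "wz": 0}
    - {"dx": 0, "dy": 0, "dz": 6, "wx": 0, "wy": 0, "wz": 0}
    - {"dx": 0, "dy": 0, "dz": 9, "wx": 0, "wy": 0, "wz": 0}
    - {"dx": 0, "dy": 0, "dz": 12, "wx": 0, "wy": 0, "wz": 0}
    - {"dx": 0, "dy": 0, "dz": 12, "wx": 0, "wy": 0, "wz": 0}

```text
time: 57.55
tool_pos: [0.5078, 0.3021, 0.1116]
tcp_rot: [-0.0, 0.654, 0.757, -0.0]
wrist_force: [0.1, -0.0, -0.7]
gripper_width: 0.031
finger_force: 49.8
```

Call:
step_arm:
  deltas:
    - {"dx": 0, "dy": 0, "dz": 2, "wx": 0, "wy": 0, "wz": 0}
    - {"dx": 0, "dy": 0, "dz": 4, "wx": 0, "wy": 0, "wz": 0}
    - {"dx": 0, "dy": 0, "dz": 4, "wx": 0, "wy": 0, "wz": 0}

```text
time: 57.85
tool_pos: [0.5078, 0.3021, 0.1074]
tcp_rot: [-0.0, 0.654, 0.756, -0.0]
wrist_force: [0.4, -0.5, -1.2]
gripper_width: 0.0307
finger_force: 49.8
```

Lower to contact, release, retreat, and look.

Call:
step_arm:
  deltas:
    - {"dx": 0, "dy": 0, "dz": 1, "wx": 0, "wy": 0, "wz": 0}
    - {"dx": 0, "dy": 0, "dz": 2, "wx": 0, "wy": 0, "wz": 0}
    - {"dx": 0, "dy": 0, "dz": 2, "wx": 0, "wy": 0, "wz": 0}

```text
time: 58.15
tool_pos: [0.508, 0.3023, 0.1071]
tcp_rot: [-0.0, 0.654, 0.756, -0.0]
wrist_force: [-2.5, -1.2, 6.3]
gripper_width: 0.0308
finger_force: 49.9
```

Call:
step_arm:
  deltas:
    - {"dx": 0, "dy": 0, "dz": 0, "wx": 0, "wy": 0, "wz": 0}
    - {"dx": 0, "dy": 0, "dz": 0, "wx": 0, "wy": 0, "wz": 0}
    - {"dx": 0, "dy": 0, "dz": 0, "wx": 0, "wy": 0, "wz": 0}
    - {"dx": 0, "dy": 0, "dz": 0, "wx": 0, "wy": 0, "wz": 0}
  jaw: 44

```text
time: 58.55
tool_pos: [0.508, 0.3022, 0.1056]
tcp_rot: [-0.0, 0.654, 0.756, -0.0]
wrist_force: [0.0, 0.8, -0.7]
gripper_width: 0.0438
finger_force: 0.0
```

Call:
step_arm:
  deltas:
    - {"dx": 0, "dy": 0, "dz": -25, "wx": 0, "wy": 0, "wz": 0}
    - {"dx": 0, "dy": 0, "dz": -70, "wx": 0, "wy": 0, "wz": 0}
    - {"dx": 0, "dy": 0, "dz": -115, "wx": 0, "wy": 0, "wz": 0}
    - {"dx": 0, "dy": 0, "dz": -160, "wx": 0, "wy": 0, "wz": 0}
    - {"dx": 0, "dy": 0, "dz": -200, "wx": 0, "wy": 0, "wz": 0}

```text
time: 59.05
tool_pos: [0.5082, 0.3023, 0.3082]
tcp_rot: [0.0, 0.654, 0.757, 0.001]
wrist_force: [0.8, -1.3, -0.1]
gripper_width: 0.0438
finger_force: 0.0
```

Call:
step_arm:
  deltas:
    - {"dx": -200, "dy": 0, "dz": 0, "wx": 0, "wy": 0, "wz": 0}
    - {"dx": -200, "dy": 0, "dz": 0, "wx": 0, "wy": 0, "wz": 0}
    - {"dx": -200, "dy": 0, "dz": 0, "wx": 0, "wy": 0, "wz": 0}
    - {"dx": -200, "dy": 0, "dz": 0, "wx": 0, "wy": 0, "wz": 0}
    - {"dx": -200, "dy": 0, "dz": 0, "wx": 0, "wy": 0, "wz": 0}

```text
time: 59.55
tool_pos: [0.5376, 0.0985, 0.3057]
tcp_rot: [0.001, 0.657, 0.754, -0.001]
wrist_force: [-1.2, 1.3, 0.3]
gripper_width: 0.0439
finger_force: 0.0
```

Run:
```python
from h import *
im,ci=snap('wrist','w19.png'); a,c=snap('scene','s19.png')
u,v=w2p(c,[.47,.345,.1]).astype(int); u2,v2=w2p(ci,[.47,.345,.1]).astype(int); print(u,v,u2,v2)
s=cv2.resize(a[v-90:v+90,u-100:u+100],(400,360)); v2=max(v2,90); u2=min(max(u2,100),540); w=cv2.resize(im[v2-90:v2+90,u2-100:u2+100],(400,360))
cv2.imwrite('pics/c19.png',np.hstack([s,w])[...,::-1])
```

```text
467 203 278 -68
```

View pics/c19.png

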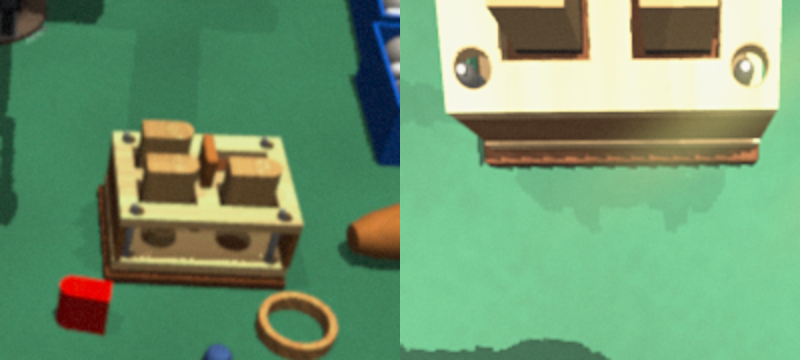

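Run:
```python
from h import *
a=rd('s19.png'); c=load('s19.png')
for n,(x,y) in dict(plug2=(.032,-.046),plug1=(-.032,.046),e3=(.032,.046)).items(): print(n,[w2p(c,[*tray(x,y),z]).round(0).tolist() for z in(.025,.085)])
b=cv2.resize(a[170:245,415:525],None,fx=7,fy=7,interpolation=cv2.INTER_CUBIC); b=np.clip(255*(b/255.)**.6,0,255).astype(np.uint8)
cv2.imwrite('pics/c20.png',b[...,::-1])
```

```text
plug2 [[445.0, 233.0], [449.0, 216.0]]
plug1 [[479.0, 218.0], [484.0, 200.0]]
e3 [[482.0, 235.0], [487.0, 218.0]]
```

View pics/c20.png

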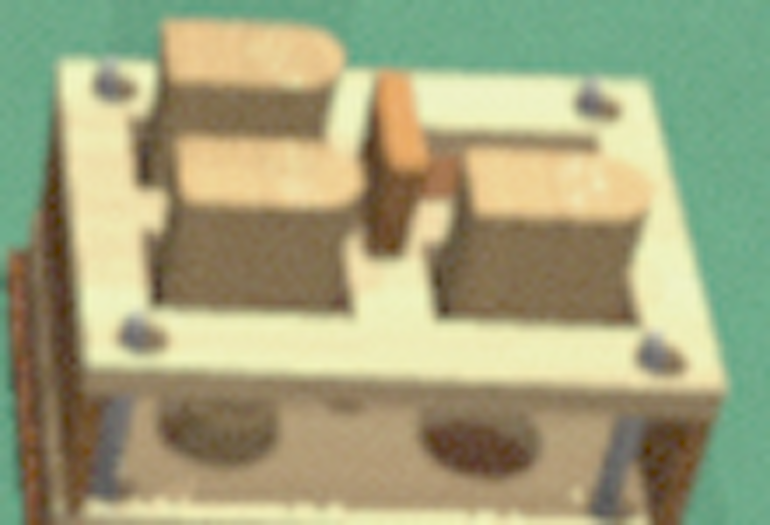

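```bash
python3 -c "
from workcell import manip
print(manip.hand_in())"
```

```text
the job is handed in; nothing more can be done
None
```

The rack is assembled and handed in at about 60 s: both trays home, and both plugs and all three heel blocks present are in their pockets in the final pictures. The rear plug is hidden there and was last seen standing before the high tray went on. No verdict came back. The fingertips sat about 30 mm behind the reported TCP, which cost one missed grasp and was then allowed for.

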